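# Cash up the play shop till

## Robot

A 6-joint arm with a two-finger parallel gripper is mounted at the origin on the work surface. World frame = base frame: x ahead of the robot, y to its left, z up, the work surface at z = 0. Lengths are in m, angles in rad, forces in N, time in s.
With the tool pointing down it reaches from about 0.375 to 0.975 m from the base axis. Payload 3.8 kg.
Tool frame: the origin (TCP) lies at the very end of the fingers, on their centre line; the grasp point (between the pads) lies bot.grasp_offset behind it (bot.grasp_offset is the distance from the TCP to the grasp point, in m); y points along the fingers, x is the direction in which the jaws open and shut, and the axes are right-handed (so a half turn about y gives the same grasp; the last joint's range is limited). The gripper opens to 85 mm and grips with 20 to 120 N. Pads are 22 mm wide; open, the fingers measure 114 mm over their backs; the gripper's body (76 mm by 85 mm) begins 54 mm behind the grasp point. The pads swing forward as they close: fully open they stand 13 mm farther back than shut.
Start: joints at [-1.185, 0.264, 1.604, -0, 1.274, -0.037], TCP at [0.277, -0.616, 0.231] pointing down, gripper open.
Joint ranges: [-2.63, 2.63], [-0.94, 2.18], [0.31, 2.57], [-1.31, 4.45], [0, 2.66], [-2.55, 2.55]. Speed limits (rad/s): [2.57, 2.57, 3.14, 3.14, 3.14, 3.14].

## Interface

Orientations are given as a rotation vector (axis times angle).
In Python, from workcell import sensors, read_camera, job, bot gives the robot as it stands.
- The arm moves only by the tool arm_command, never from a script. Its argument "deltas" is a list of rows, each a list of 4 numbers: the shift along the tool's x, y, z in m, then the turn about the tool's y in rad. A call has 1 to 20 rows; each row shifts and turns the commanded pose from where the row before left it, along the tool's axes as they then stand; what a row does not reach is not made up. A row lasts 1/8 s, in which the tool goes at most 62.5 mm and 10.7 degrees, less where a joint would pass 70% of its speed; a pose out of reach is approached as far as the arm can. A call is refused whole if a number of a shift passes 0.0625 or a number of a turn 0.188, either way. A call with a gripper value outside its range is refused whole. "fingers" is the finger opening in m, from 0 to 0.0854, set as the call begins (left out, the last holds). The fingers move at their own pace and stop on an object; "newtons" is the grip in N (left out, the last holds). Time passes only in rows, so rows that do not move let the fingers close. It gives the time, the measured TCP pose, the force and the opening at its end, in the units of the state.
- sensors.read_state(): the state, without advancing time (a new reading comes with each control period).
- read_camera(name): name is "scene" or "top"; returns a dict with "color" (420x560x3 uint8, red, green, blue), "vfov" (degrees; the focal length in pixels is half the picture's height over the tangent of half this angle, whatever the lens; pixels are square), "cx", "cy" (the principal point, pixels), "R" (3x3) and "t" (3): a world point X has camera coordinates R X + t. Camera axes: x right, y down, z forward; pixel columns grow to the right and rows downward; lengths in m; the calibration is good to about 2 mm. A picture is of the moment at which its call begins. There is no depth.
- job.finish_job(): hands the job in, once; it reports no verdict.
The state is a dict: "time": time; "q": joint angles; "joint_vel": joint speeds; "joint_torque": joint torques, N m; "tool_pos": TCP position; "tcp_rot": TCP orientation; "wrist_force": force on the tool from outside, world axes, zero at the start; "torque": the same for the moment, N m; "width": opening from 0.0 (shut) to 1.0 (fully open).
Only numpy, scipy, OpenCV 4.12 (cv2) and the standard library are available. Lean on these libraries where they do the work, as an engineer would, in place of code of your own. Each camera call takes 0.05 s, during which the arm holds its last target.

## Task

Cash up the toy till: the drawer was locked while still ajar, so press the green key to latch it down and let the red lock key pop up, pull the drawer out, and put every play coin on the bench into it, the large gold ones in the left-hand compartment and the small blue ones in the right. Then push the drawer fully shut and press the red key so that it latches down again and the green one pops up. Leave the other toys where they are.

Things in the scene. Friction and masses are not known exactly. Their poses are not given: they have to be found in the camera images.
- till: Red toy till fixed on the bench, 220 mm deep, 200 mm wide; origin at the centre of its underside, x from its front (drawer side, facing the robot) to its back, y to its left as the robot sees it. Front deck 78 mm high; the rear 85 mm is a display tower 147 mm high (bell dome to 166). Keys stand on the deck in a row 60 mm in front of the origin, 44 mm apart: green left, yellow middle, red right.
- green_top (a point): A green plastic key cap of the interlocked bank on the till's deck, 36 mm front to back, 30 mm wide. It is the serving key: while it is latched the drawer runs freely. Point at the centre of the cap's top face, 97 mm above the bench when the key is up and about 87 mm when it is latched down; axes as the till's.
- yellow_top (a point): A yellow plastic key cap of the interlocked bank on the till's deck, 36 mm front to back, 30 mm wide. It is a third mode, not needed in this job. Point at the centre of the cap's top face, 97 mm above the bench when the key is up and about 87 mm when it is latched down; axes as the till's.
- red_top (a point): A red plastic key cap of the interlocked bank on the till's deck, 36 mm front to back, 30 mm wide. It is the lock key: while it is down a bolt holds the drawer. Point at the centre of the cap's top face, 97 mm above the bench when the key is up and about 87 mm when it is latched down; axes as the till's.
- key_green (a joint): Travel of the green key (m): 0 up, about 0.0095 latched down, 0.012 at the bottom stop; grows downward. The bank is interlocked: one key stays latched at a time; pressing another fully down (about 2.5 N, then let go) latches that one and the other springs up by itself. A half press may release the latched key and latch none: press again, right down to the stop.
- key_yellow (a joint): Travel of the yellow key (m): 0 up, about 0.0095 latched down, 0.012 at the bottom stop; grows downward. Same action as the others.
- key_red (a joint): Travel of the red key (m): 0 up, about 0.0095 latched down, 0.012 at the bottom stop; grows downward. Latched at the start. Its bolt drops between lugs on the drawer's right-hand wall: it cannot go down while a lug is under it, that is with the drawer 3 to 14 mm or 27 to 38 mm out.
- drawer (a joint): How far the drawer is out (m): 0 fully shut, 0.112 at its outer stop. It slides along the till's -x, towards the robot, with about 1 N of friction, and stays where it is left. At the start it is locked 15 to 27 mm out; with the red key down it will not shut or open.
- drawer_handle (a point): Centre of the drawer's white bar pull: a round bar 11 mm thick and 90 mm long along y, 36 mm above the bench, its centre line 35 mm in front of the drawer's front panel. The panel is 200 mm wide and spans 6 to 54 mm in height. Axes as the till's.
- cup_left (a point): Centre of the floor of the drawer's left-hand compartment (on the till's +y side, left as the robot sees it), 12 mm above the bench. Inside it is 100 mm front to back and 85 mm wide, its walls 34 mm high. It moves with the drawer: all of it is clear of the deck when the drawer is at least 102 mm out. Axes as the till's.
- cup_right (a point): The same for the right-hand compartment (till's -y side); the two lie side by side, 90 mm between centres, with a 5 mm divider between them.
- gold0: Large gold-coloured wooden play coin, 38 mm across, 10 mm thick, lying flat on the bench; origin at the centre of its underside, z along its axis. May be absent.
- gold1: Large gold-coloured wooden play coin, 38 mm across, 10 mm thick, lying flat on the bench; origin at the centre of its underside, z along its axis. May be absent.
- gold2: Large gold-coloured wooden play coin, 38 mm across, 10 mm thick, lying flat on the bench; origin at the centre of its underside, z along its axis. May be absent.
- blue0: Small blue wooden play coin, 30 mm across, 10 mm thick, lying flat on the bench; origin at the centre of its underside, z along its axis. May be absent.
- blue1: Small blue wooden play coin, 30 mm across, 10 mm thick, lying flat on the bench; origin at the centre of its underside, z along its axis. May be absent.
- blue2: Small blue wooden play coin, 30 mm across, 10 mm thick, lying flat on the bench; origin at the centre of its underside, z along its axis. May be absent.
- cube: Rosewood toy cube, 45 mm; origin at the centre of its underside. To be left alone.
- dinosaur: Grey plastic dinosaur, about 155 mm long along its x, 36 mm wide, 72 mm high, standing; origin between its feet. To be left alone.
- saucer: Blue ceramic saucer, 116 mm across, 16 mm high; origin at the centre of its underside. To be left alone.
- ring: Yellow silicone ring, 72 mm outside, 48 mm inside, 13 mm high, lying flat; origin at the centre of its underside. To be left alone.
- tin: Pale toy food tin, 52 mm across, 60 mm high, standing; origin at the centre of its underside. To be left alone.
- car: Wooden toy car, 85 mm long along its x, 46 mm wide, 45 mm high; origin at the centre of its underside. To be left alone.

How it is judged:
On the way, in this order (a step that is already met when the one before it is completed fails the run):
1. the green key is latched down and the red key has popped up (value of joint key_green above 0.007 m and value of joint key_red below 0.003 m), for 0.2 s.
2. every coin lies in its compartment and the drawer is fully shut, while the red key is still up (x of gold0 in the frame of cup_left between -0.05 and 0.05 m and y of gold0 in the frame of cup_left between -0.043 and 0.043 m and z of gold0 in the frame of cup_left between -0.006 and 0.036 m and x of gold1 in the frame of cup_left between -0.05 and 0.05 m and y of gold1 in the frame of cup_left between -0.043 and 0.043 m and z of gold1 in the frame of cup_left between -0.006 and 0.036 m and x of gold2 in the frame of cup_left between -0.05 and 0.05 m and y of gold2 in the frame of cup_left between -0.043 and 0.043 m and z of gold2 in the frame of cup_left between -0.006 and 0.036 m and x of blue0 in the frame of cup_right between -0.05 and 0.05 m and y of blue0 in the frame of cup_right between -0.043 and 0.043 m and z of blue0 in the frame of cup_right between -0.006 and 0.036 m and x of blue1 in the frame of cup_right between -0.05 and 0.05 m and y of blue1 in the frame of cup_right between -0.043 and 0.043 m and z of blue1 in the frame of cup_right between -0.006 and 0.036 m and x of blue2 in the frame of cup_right between -0.05 and 0.05 m and y of blue2 in the frame of cup_right between -0.043 and 0.043 m and z of blue2 in the frame of cup_right between -0.006 and 0.036 m and value of joint drawer below 0.004 m and value of joint key_red below 0.003 m), for 0.2 s.
At the end, for the whole second after the job is handed in: Every gold coin lies inside the left and every blue coin inside the right compartment of the drawer, at rest; the drawer is shut (within 4 mm); the red key is latched down (more than 7 mm) and the green and yellow keys are up (within 3 mm) (x of gold0 in the frame of cup_left between -0.05 and 0.05 m and y of gold0 in the frame of cup_left between -0.043 and 0.043 m and z of gold0 in the frame of cup_left between -0.006 and 0.036 m and x of gold1 in the frame of cup_left between -0.05 and 0.05 m and y of gold1 in the frame of cup_left between -0.043 and 0.043 m and z of gold1 in the frame of cup_left between -0.006 and 0.036 m and x of gold2 in the frame of cup_left between -0.05 and 0.05 m and y of gold2 in the frame of cup_left between -0.043 and 0.043 m and z of gold2 in the frame of cup_left between -0.006 and 0.036 m and x of blue0 in the frame of cup_right between -0.05 and 0.05 m and y of blue0 in the frame of cup_right between -0.043 and 0.043 m and z of blue0 in the frame of cup_right between -0.006 and 0.036 m and x of blue1 in the frame of cup_right between -0.05 and 0.05 m and y of blue1 in the frame of cup_right between -0.043 and 0.043 m and z of blue1 in the frame of cup_right between -0.006 and 0.036 m and x of blue2 in the frame of cup_right between -0.05 and 0.05 m and y of blue2 in the frame of cup_right between -0.043 and 0.043 m and z of blue2 in the frame of cup_right between -0.006 and 0.036 m and linear speed of each of gold0, gold1, gold2, blue0, blue1, blue2 below 0.02 m/s and value of joint drawer below 0.004 m and value of joint key_red above 0.007 m and value of joint each of key_green, key_yellow below 0.003 m); the robot touches nothing.
It fails at once if the cube, dinosaur, saucer, ring, tin or car is moved more than 30 mm (distance of any of cube, dinosaur, saucer, ring, tin, car from where it was at the start of the episode above 0.03 m).
Of gold0, blue0, gold1, blue1, gold2, blue2 only 4 to 6 are there at a start; the rules pass over those that are not, and their reading is None.
At some moment in a run one of gold0, blue0, gold1, blue1, gold2, blue2 may be knocked a few centimetres aside while the robot is not near it.
Once in a run the grip may slacken for a moment while it holds something.
It also fails if it takes over 210 s, if anything falls off the work surface, if the arm or the gripper's body presses on something with over 40 N, if the wrist force passes 120 N, or if a joint passes its speed limit or range.

## Working session

There is one attempt and no reset: what is moved stays moved. The work goes in short steps, Python scripts to look and compute and a tool call to move; the robot and the scene stay as the last step left them, time stands still between calls to the robot, and variables do not carry over. Pictures are saved under pics/ and viewed, and the job is handed in when it is done.

Besides the shell and the picture viewer there is one more tool, called after ">>>" by a JSON object that holds its "method" and its "body". arm_command: Moves the arm, as the interface text tells. Its arguments: {"type":"object","properties":{"deltas":{"type":"array"},"fingers":{"type":"number"},"newtons":{"type":"number"}},"required":["deltas"]}

```bash
ls; mkdir -p pics; python3 - <<'E'
from workcell import sensors, read_camera, job, bot
import cv2, numpy as np
s=sensors.read_state(); print(s); print(bot.grasp_offset)
for n in("scene","top"):
    c=read_camera(n); print(n,c["vfov"],c["cx"],c["cy"],np.round(c["R"],3),np.round(c["t"],3), {k for k in c})
    cv2.imwrite(f"pics/{n}0.png",c["color"][:,:,::-1])
E
```

```text
pics
{'time': 0.0, 'q': array([-1.18490367e+00,  2.64782609e-01,  1.60536333e+00,  3.32237688e-05,
        1.27370842e+00, -3.69174079e-02]), 'joint_vel': array([ 8.71080389e-04,  2.03457264e-03, -2.23072961e-03, -9.99291891e-05,
        1.21182806e-03,  5.92015279e-04]), 'joint_torque': array([-1.36170751e-03, -5.15116847e+01, -3.67311859e+01, -1.90797437e-04,
        1.29676878e-02,  9.55597159e-06]), 'tool_pos': array([ 0.27669242, -0.61488476,  0.22994795]), 'tcp_rot': array([-1.37870147,  0.89371105, -0.8906969 ]), 'wrist_force': array([ 0.3542846 , -0.08826944,  0.50149669]), 'torque': array([ 0.00733344, -0.03094666, -0.00637069]), 'width': 0.9938472379385839}
0.0187
scene 55.45714146676308 274.4916362273157 211.22534021505132 [[-1.     0.02   0.008]
 [ 0.01   0.766 -0.642]
 [-0.02  -0.642 -0.766]] [0.525 0.077 1.102] {'color', 'cy', 'cx', 'vfov', 't', 'R'}
top 42.80619619509741 277.02321145619226 219.83340103103262 [[ 0.025 -1.    -0.017]
 [-0.995 -0.024 -0.092]
 [ 0.092  0.019 -0.996]] [-0.009  0.504  1.367] {'color', 'cy', 'cx', 'vfov', 't', 'R'}
```

View pics/scene0.png

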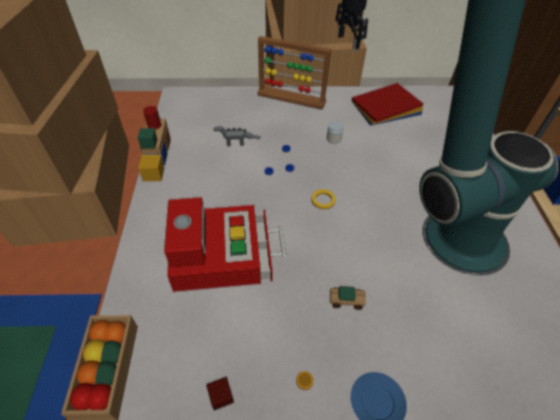

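View pics/top0.png

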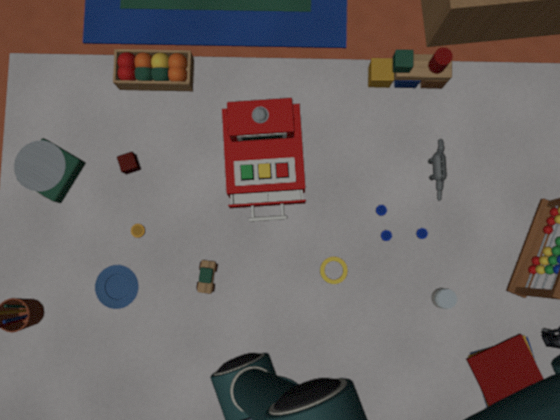

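The top view shows the till at about (263,150) with its green, yellow and red keys at (247,172), (265,170) and (282,170). The gold coin is at (138,231) and the blue ones at (381,210), (386,236) and (421,233). The scene view shows the same four coins. Next I'll measure them.

```bash
cat > h.py <<'E'
from workcell import sensors, read_camera, job, bot
import cv2, numpy as np
from scipy.spatial.transform import Rotation as Ro
np.set_printoptions(precision=4,suppress=True)
def ray(c,uv):
    f=210/np.tan(np.radians(c["vfov"]/2)); d=np.array([(uv[0]-c["cx"])/f,(uv[1]-c["cy"])/f,1.])
    R=np.array(c["R"]);t=np.array(c["t"]); return -R.T@t, R.T@d
def onz(c,uv,z):
    o,d=ray(c,uv); return o+d*(z-o[2])/d[2]
def proj(c,X):
    f=210/np.tan(np.radians(c["vfov"]/2)); p=np.array(c["R"])@np.array(X)+c["t"]; return f*p[:2]/p[2]+[c["cx"],c["cy"]]
def blobs(img,h0,h1,smin=100,vmin=40,amin=15,amax=1e6):
    h=cv2.cvtColor(img,cv2.COLOR_RGB2HSV)
    m=((h[...,0]>=h0)&(h[...,0]<=h1)&(h[...,1]>=smin)&(h[...,2]>=vmin)).astype(np.uint8)
    n,l,st,ce=cv2.connectedComponentsWithStats(m)
    return [(ce[i],st[i]) for i in range(1,n) if amin<=st[i][4]<=amax]
def pose():
    s=sensors.read_state(); R=Ro.from_rotvec(s["tcp_rot"]).as_matrix()
    return s,np.array(s["tool_pos"]),R
def plan(target,yaw=None):
    """print delta in tool axes to get TCP to target; yaw = world heading of tool x (jaw axis)"""
    s,p,R=pose(); d=np.array(target)-p
    print("p",p,"toolx heading",np.degrees(np.arctan2(R[1,0],R[0,0])),"R",R.round(3).tolist(),"tool delta",R.T@d)
def shot(name,cam="top",box=None,k=1):
    c=read_camera(cam); im=c["color"]
    if box: im=im[box[1]:box[3],box[0]:box[2]]
    im=cv2.resize(im,None,fx=k,fy=k,interpolation=cv2.INTER_CUBIC); cv2.imwrite(f"pics/{name}.png",im[:,:,::-1]); return c
E
python3 - <<'E'
from h import *
s,p,R=pose(); print(R)
ct=read_camera("top");cs=read_camera("scene")
for nm,c in(("top",ct),("scene",cs)):
    for col,(a,b) in dict(gold=(15,35),green=(40,85),blue=(105,130),red=(0,8)).items():
        for ce,st in blobs(c["color"],a,b,110,50,20,3000):
            print(nm,col,ce,st[2:], onz(c,ce,.01)[:2],onz(c,ce,.097)[:2])
for n,c,b in(("topz",ct,(200,80,450,280)),("scz",cs,(150,130,350,300))):
    im=c["color"][b[1]:b[3],b[0]:b[2]]; im=cv2.resize(im,None,fx=3,fy=3,interpolation=cv2.INTER_CUBIC); cv2.imwrite(f"pics/{n}.png",im[:,:,::-1])
E
```

```text
[[ 0.4103 -0.0008  0.912 ]
 [-0.912   0.0019  0.4103]
 [-0.002  -1.      0.    ]]
top gold [486.0132  20.5148] [ 138   46 2661] [ 1.0578 -0.5454] [ 1.0153 -0.5128]
top gold [159.4423  59.8385] [ 19  17 260] [0.9318 0.3329] [0.8972 0.3108]
top gold [380.8021  71.978 ] [ 26  30 682] [ 0.9094 -0.2639] [ 0.8762 -0.2488]
top gold [428.9333  79.5667] [16  6 30] [ 0.891  -0.3922] [ 0.8589 -0.3692]
top gold [120.55  85.8 ] [11  6 20] [0.8577 0.4348] [0.8277 0.4063]
top gold [167.0526  86.7105] [14  7 38] [0.8576 0.309 ] [0.8276 0.2883]
top gold [132.1622  86.1892] [14  5 37] [0.8572 0.4033] [0.8272 0.3768]
top gold [149.537   86.3333] [21  6 54] [0.8577 0.3563] [0.8277 0.3327]
top gold [183.      87.6512] [18  5 43] [0.8559 0.2658] [0.826  0.2479]
top gold [264.1104 170.5583] [ 13  14 163] [0.635  0.0414] [0.6189 0.0375]
top gold [557.4808 216.5385] [ 6 18 52] [ 0.5311 -0.7243] [ 0.5215 -0.6806]
top gold [137.3986 230.2308] [ 14  13 143] [0.4689 0.3699] [0.4632 0.3454]
top gold [543.5507 259.6696] [ 16  27 227] [ 0.4183 -0.6862] [ 0.4157 -0.6448]
top gold [333.6494 269.8339] [ 27  27 271] [ 
[... 5288 characters left out ...]
 [ 0.1374 -0.5027]
scene red [304.3167  88.25  ] [11  8 60] [ 0.3947 -0.7188] [ 0.4096 -0.5847]
scene red [151.2476 116.2063] [ 19  24 315] [ 0.9543 -0.5475] [ 0.9139 -0.4303]
scene red [267.6423 244.3089] [  8  69 123] [0.5438 0.017 ] [0.5439 0.0784]
scene red [236.1984 220.381 ] [ 14  10 126] [ 0.6315 -0.0665] [0.623  0.0032]
scene red [ 34.1846 292.8615] [62  2 65] [1.1146 0.1532] [1.0583 0.2012]
scene red [ 91.9474 293.2632] [28  9 38] [0.974  0.1565] [0.9316 0.2042]
scene red [ 98.9091 307.2273] [ 5 13 22] [0.9474 0.194 ] [0.9076 0.2379]
scene red [219.1642 391.6758] [ 25  29 475] [0.6482 0.3899] [0.6381 0.4144]
scene red [ 89.9419 396.4699] [ 41  27 947] [0.9137 0.3944] [0.8773 0.4185]
```

View pics/topz.png

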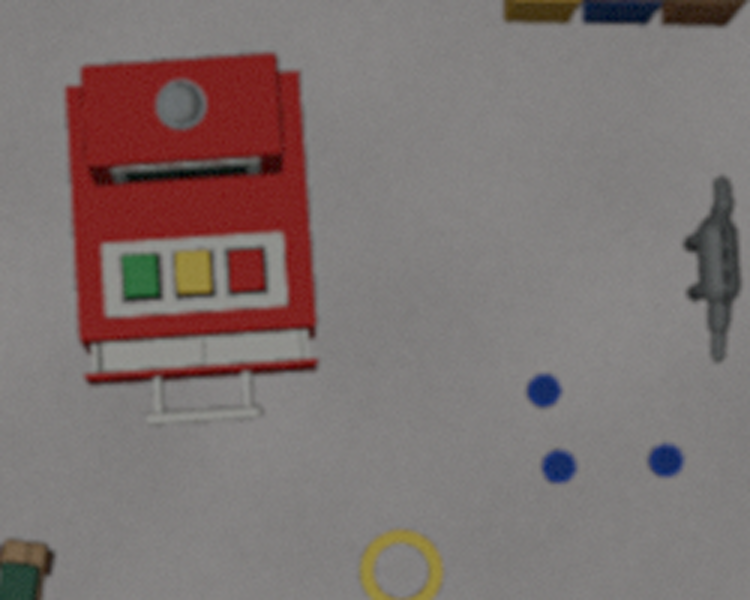

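View pics/scz.png

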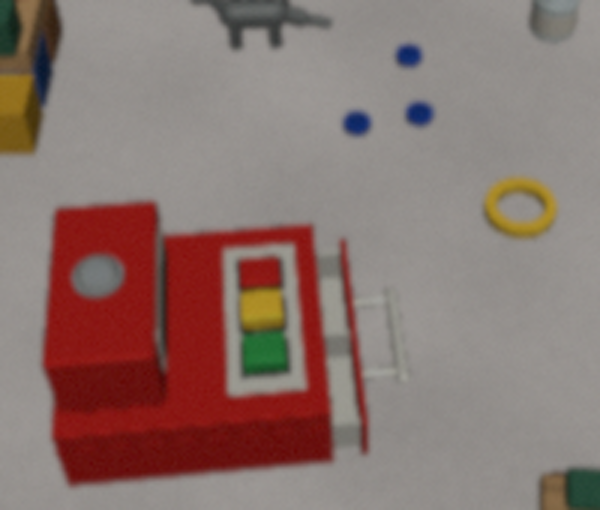

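The zoomed top view shows the drawer a little way out. Its white bar runs from zoom px (150,418) to (258,411), which is about image (250,219) to (286,217). Next I'll get the till's yaw and the handle position.

```bash
python3 - <<'E'
from h import *
c=read_camera("top");s=read_camera("scene")
zt=lambda u,v:(200+u/3-.33,80+v/3-.33); zs=lambda u,v:(150+u/3-.33,130+v/3-.33)
a=onz(c,zt(150,418),.036);b=onz(c,zt(258,411),.036);print("handle",a,b,"mid",(a+b)/2,"yaw",np.degrees(np.arctan2(a[1]-b[1],a[0]-b[0]))-90)
a=onz(s,zs(404,378),.036);b=onz(s,zs(390,291),.036);print("handle sc",a,b,(a+b)/2,"yaw",np.degrees(np.arctan2(a[1]-b[1],a[0]-b[0]))-90)
a=onz(c,zt(84,342),.078);b=onz(c,zt(314,329),.078);print("deck front",a,b,(a+b)/2,np.degrees(np.arctan2(a[1]-b[1],a[0]-b[0]))-90)
a=onz(s,zs(331,460),.078);b=onz(s,zs(312,226),.078);print("deck front sc",a,b,(a+b)/2,np.degrees(np.arctan2(a[1]-b[1],a[0]-b[0]))-90)
a=onz(c,zt(68,88),.078);b=onz(c,zt(82,340),.078);print("left edge",a,b,np.degrees(np.arctan2(a[1]-b[1],a[0]-b[0])))
plan([.6156,.0826,.13])
E
```

```text
handle [0.5032 0.0739 0.036 ] [ 0.5114 -0.0185  0.036 ] mid [0.5073 0.0277 0.036 ] yaw 5.089387268292441
handle sc [0.5016 0.0713 0.036 ] [ 0.5108 -0.0223  0.036 ] [0.5062 0.0245 0.036 ] yaw 5.62075400543948
deck front [0.5617 0.1281 0.078 ] [ 0.5771 -0.0637  0.078 ] [0.5694 0.0322 0.078 ] 4.581300011838238
deck front sc [0.5625 0.1735 0.078 ] [ 0.5802 -0.0643  0.078 ] [0.5713 0.0546 0.078 ] 4.248912089952185
left edge [0.7787 0.1491 0.078 ] [0.5634 0.1298 0.078 ] 5.105920438297355
p [ 0.2769 -0.6153  0.2308] toolx heading -65.77688865602131 R [[0.41, -0.0, 0.912], [-0.912, 0.001, 0.41], [-0.001, -1.0, 0.0]] tool delta [-0.4974  0.1012  0.5953]
```

>>> {"method": "arm_command", "body": {"deltas": [[-0.031,0,0.0372,0],[-0.031,0,0.0372,0],[-0.031,0,0.0372,0],[-0.031,0,0.0372,0],[-0.031,0,0.0372,0],[-0.031,0,0.0372,0],[-0.031,0,0.0372,0],[-0.031,0,0.0372,0],[-0.031,0,0.0372,0],[-0.031,0,0.0372,0],[-0.031,0,0.0372,0],[-0.031,0,0.0372,0],[-0.031,0,0.0372,0],[-0.031,0,0.0372,0],[-0.031,0,0.0372,0],[-0.031,0,0.0372,0]], "fingers": 0, "newtons": 40}}

```text
time: 2.3
tool_pos: [0.6168, 0.0825, 0.2314]
tcp_rot: [-1.38, 0.892, -0.892]
wrist_force: [0.2, -0.0, -0.2]
width: -0.003
```

>>> {"method": "arm_command", "body": {"deltas": [[0,0,0,-0.155],[0,0,0,-0.155],[0,0,0,-0.155],[0,0,0,-0.155],[0,0,0,-0.155],[0,0,0,-0.155],[0,0,0,-0.155],[0,0,0,-0.152],[0,0,0,0],[0,0,0,0]]}}

```text
time: 3.55
tool_pos: [0.6162, 0.081, 0.2313]
tcp_rot: [-1.57, -0.068, 0.068]
wrist_force: [0.3, 0.1, 0.0]
width: 0.005
```

```bash
python3 - <<'E'
from h import *
plan([.6156,.0826,.11]); print(pose()[0]["q"],pose()[0]["wrist_force"])
shot("a1","top"); shot("a1s","scene")
E
```

```text
p [0.6162 0.081  0.2313] toolx heading 4.957391569421359 R [[0.996, -0.0, -0.086], [0.086, 0.0, 0.996], [-0.0, -1.0, 0.0]] tool delta [-0.0005  0.1213  0.0017]
[0.0906 0.1639 1.7242 0.     1.2535 0.0041] [0.2515 0.0875 0.0116]
```

View pics/a1.png

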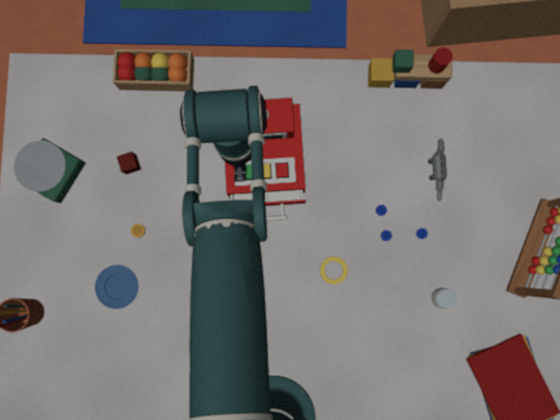

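View pics/a1s.png

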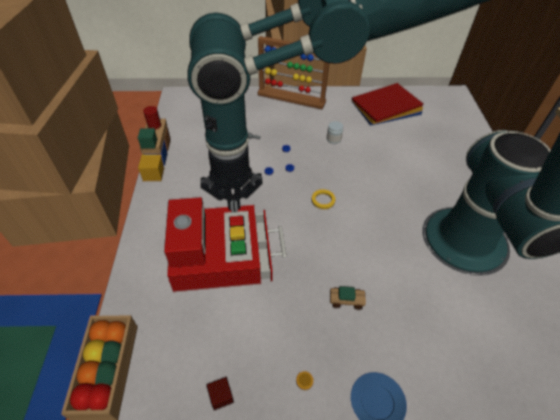

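Both views are clear: one gold coin and three blue ones. The tool is over the green key, so I'll press it now.

>>> {"method": "arm_command", "body": {"deltas": [[0,0.04,0,0],[0,0.04,0.0015,0],[0,0.04,0,0],[0,0.01,0,0],[0,0.006,0,0],[0,0.006,0,0],[0,0.004,0,0],[0,0.001,0,0],[0,0,0,0],[0,0,0,0]]}}

```text
time: 4.9
tool_pos: [0.617, 0.0825, 0.085]
tcp_rot: [-1.57, -0.071, 0.068]
wrist_force: [1.3, 0.2, 2.4]
width: 0.0
```

```bash
python3 - <<'E'
from h import *
print(pose()[0]["tool_pos"],pose()[0]["wrist_force"])
E
```

```text
[0.617  0.0825 0.085 ] [1.2521 0.2309 2.4174]
```

>>> {"method": "arm_command", "body": {"deltas": [[0,0.001,0,0],[0,0.001,0,0],[0,0,0,0],[0,0,0,0]]}}

```text
time: 5.4
tool_pos: [0.617, 0.0827, 0.0847]
tcp_rot: [-1.569, -0.071, 0.068]
wrist_force: [-2.2, 0.1, 11.4]
width: 0.002
```

>>> {"method": "arm_command", "body": {"deltas": [[0,-0.01,0,0],[0,-0.03,0,0],[0,-0.06,0,0],[0,-0.04,0,0],[0,0,-0.06,0],[0,0,-0.06,0],[-0.0625,0,-0.0,0],[-0.0625,0,-0.0,0],[-0.05,0,-0.0,0],[0,0,0,0],[0,0,0,0]]}}

```text
time: 6.78
tool_pos: [0.453, -0.0526, 0.2227]
tcp_rot: [-1.57, -0.071, 0.069]
wrist_force: [1.1, 0.8, -0.2]
width: 0.0
```

```bash
python3 - <<'E'
from h import *
print(pose()[0]["tool_pos"],pose()[0]["wrist_force"])
shot("a2s","scene",(150,130,350,300),3);shot("a2","top",(200,80,400,280),3)
E
```

```text
[ 0.453  -0.0526  0.2227] [ 1.0776  0.8096 -0.1939]
```

View pics/a2s.png

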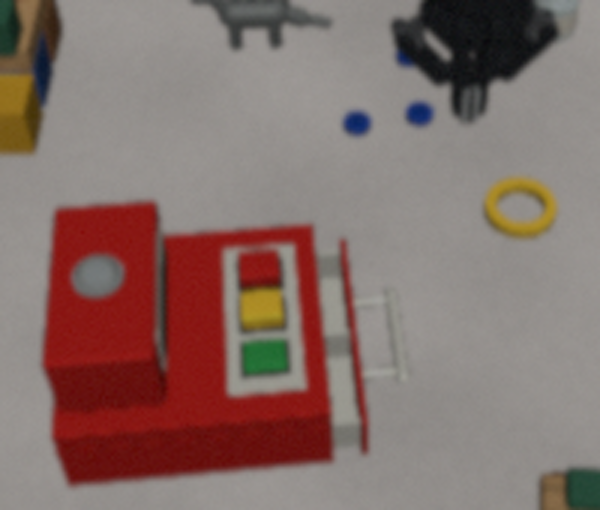

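View pics/a2.png

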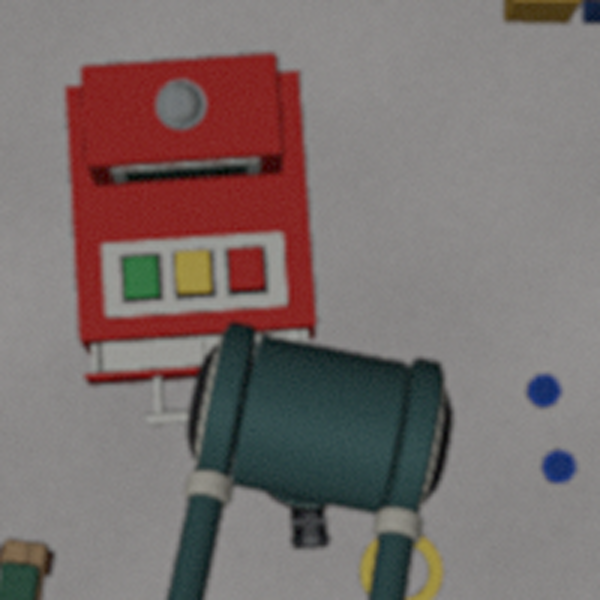

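In the zoomed scene view, the green cap at (265,357) is now sunk and the red cap at (260,268) stands up. Now I'll grip the bar.

>>> {"method": "arm_command", "body": {"deltas": [[0.0285,0,0.037,0],[0.029,0,0.037,0],[0,0,0,0],[0,0.05,0,0],[0,0.05,0,0],[0,0.03,0,0],[0,0,0,0],[0,0,0,0]], "fingers": 0.034}}

```text
time: 7.88
tool_pos: [0.5044, 0.0259, 0.0934]
tcp_rot: [-1.57, -0.071, 0.069]
wrist_force: [-0.3, 0.1, -0.5]
width: 0.399
```

```bash
python3 - <<'E'
from h import *
print(pose()[0]["tool_pos"],pose()[0]["wrist_force"])
plan([.504,.026,.02])
shot("a3s","scene",(170,130,370,280),4)
E
```

```text
[0.5044 0.0259 0.0934] [-0.3065  0.1206 -0.4743]
p [0.5044 0.0259 0.0934] toolx heading 5.094671183850531 R [[0.996, 0.001, -0.089], [0.089, -0.0, 0.996], [0.001, -1.0, -0.0]] tool delta [-0.0005  0.0734  0.0001]
```

View pics/a3s.png

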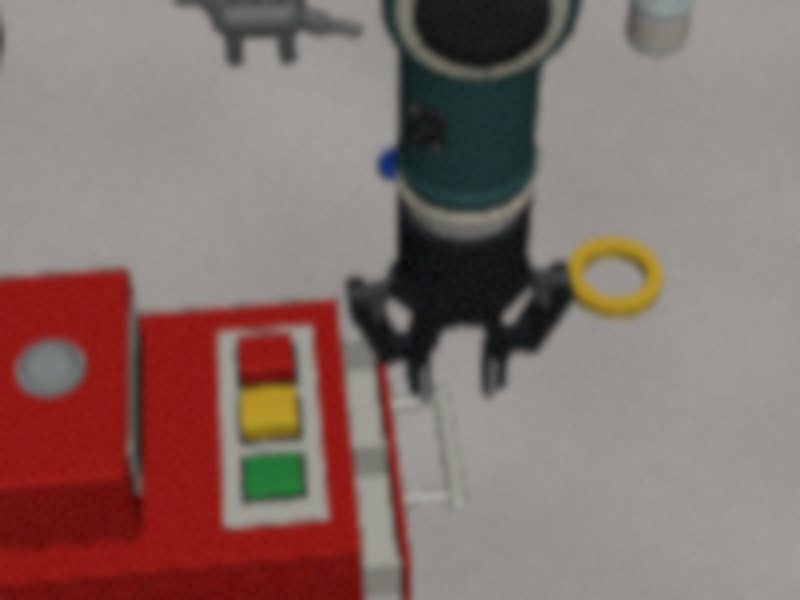

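>>> {"method": "arm_command", "body": {"deltas": [[0,0.02,0,0],[0,0.02,0,0],[0,0.02,0,0],[0,0.014,0,0],[0,0,0,0],[0,0,0,0]]}}

```text
time: 8.68
tool_pos: [0.5042, 0.0262, 0.0193]
tcp_rot: [-1.57, -0.071, 0.068]
wrist_force: [0.2, 0.9, 0.4]
width: 0.398
```

>>> {"method": "arm_command", "body": {"deltas": [[0,0,0,0],[0,0,0,0],[0,0,0,0],[0,0,0,0],[0,0,0,0]], "fingers": 0, "newtons": 40}}

```text
time: 9.3
tool_pos: [0.5043, 0.0263, 0.0193]
tcp_rot: [-1.57, -0.072, 0.068]
wrist_force: [-0.3, 0.1, 6.5]
width: 0.112
```

>>> {"method": "arm_command", "body": {"deltas": [[-0.006,0,0,0],[-0.012,0,0,0],[-0.012,0,0,0],[-0.012,0,0,0],[-0.012,0,0,0],[-0.012,0,0,0],[-0.01,0,0,0],[-0.004,0,0,0],[0,0,0,0],[0,0,0,0]]}}

```text
time: 10.55
tool_pos: [0.4236, 0.019, 0.0192]
tcp_rot: [-1.57, -0.071, 0.069]
wrist_force: [-0.8, -0.5, 10.5]
width: 0.109
```

```bash
python3 - <<'E'
from h import *
print(pose()[0]["tool_pos"],pose()[0]["wrist_force"])
shot("a4s","scene",(150,130,350,300),4)
E
```

```text
[0.4236 0.019  0.0192] [-0.7543 -0.531  10.4749]
```

View pics/a4s.png

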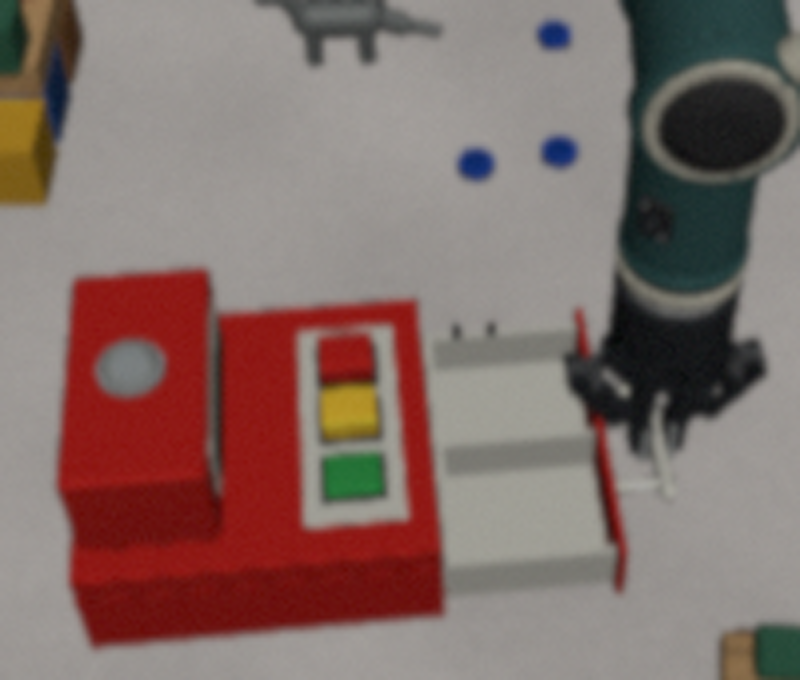

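>>> {"method": "arm_command", "body": {"deltas": [[-0.002,0,0,0],[-0.002,0,0,0],[0,0,0,0],[0,0,0,0]]}}

```text
time: 11.1
tool_pos: [0.42, 0.0187, 0.0192]
tcp_rot: [-1.57, -0.071, 0.069]
wrist_force: [-0.4, -0.7, 8.7]
width: 0.111
```

>>> {"method": "arm_command", "body": {"deltas": [[-0.002,0,0,0],[-0.002,0,0,0],[-0.001,0,0,0],[0,0,0,0],[0,0,0,0]]}}

```text
time: 11.72
tool_pos: [0.4192, 0.0185, 0.0195]
tcp_rot: [-1.57, -0.078, 0.061]
wrist_force: [12.6, 2.2, -4.7]
width: 0.112
```

>>> {"method": "arm_command", "body": {"deltas": [[0.004,0,0,0],[0,0,0,0]]}}

```text
time: 11.98
tool_pos: [0.4194, 0.0186, 0.0192]
tcp_rot: [-1.57, -0.071, 0.069]
wrist_force: [-0.0, -0.8, 9.3]
width: 0.109
```

>>> {"method": "arm_command", "body": {"deltas": [[0,0,0,0],[0,0,0,0],[0,0,0,0],[0,0,0,0],[0,-0.02,0,0],[0,-0.04,0,0],[0,-0.05,0,0],[0,-0.05,0,0],[0,0,0,0]], "fingers": 0.032}}

```text
time: 13.1
tool_pos: [0.4221, 0.0186, 0.1831]
tcp_rot: [-1.57, -0.078, 0.062]
wrist_force: [-0.2, 0.1, -0.2]
width: 0.374
```

>>> {"method": "arm_command", "body": {"deltas": [[0,0,0.05,0],[0,0,0.05,0],[0,0,0.05,0],[0,0,0.05,0],[0,0,0.05,0],[0,0,0,0]], "fingers": 0.06}}

```text
time: 13.85
tool_pos: [0.395, 0.27, 0.1768]
tcp_rot: [-1.57, -0.072, 0.075]
wrist_force: [0.3, -0.6, 0.3]
width: 0.705
```

```bash
python3 - <<'E'
from h import *
print(pose()[0]["tool_pos"],pose()[0]["wrist_force"])
c=shot("a5","top",(100,80,400,280),2.6)
s=read_camera("scene")
for n,k in(("top",c),("sc",s)):
  for ce,st in blobs(k["color"],105,130,110,50,20,300): print(n,"blue",ce,st[2:],onz(k,ce,.01 if n=="top" else .0085))
  for ce,st in blobs(k["color"],15,35,110,50,80,300): print(n,"gold",ce,st[2:],onz(k,ce,.01 if n=="top" else .0085))
for p in([.502,.0723,.012],[.51,-.0173,.012]): print(proj(c,p),proj(s,p))
E
```

```text
[0.395  0.27   0.1768] [ 0.3184 -0.5645  0.2774]
top blue [404.9886  82.6932] [25  6 88] [ 0.8812 -0.3285  0.01  ]
top blue [380.8902 209.6707] [11 10 82] [ 0.5383 -0.2669  0.01  ]
top blue [385.8193 235.2048] [11 10 83] [ 0.4717 -0.2802  0.01  ]
top blue [440.6163 237.3721] [11 10 86] [ 0.4695 -0.4221  0.01  ]
top blue [557.0172 265.4828] [ 6 18 58] [ 0.4043 -0.7203  0.01  ]
top gold [159.5709  59.8851] [ 19  17 261] [0.9317 0.3326 0.01  ]
top gold [264.184 170.589] [ 13  14 163] [0.635  0.0412 0.01  ]
top gold [543.5973 259.6372] [ 16  27 226] [ 0.4184 -0.6863  0.01  ]
top gold [333.6302 269.9396] [ 26  27 265] [ 0.3782 -0.146   0.01  ]
sc blue [273.0667  50.0778] [18  9 90] [ 0.5104 -1.0138  0.0085]
sc blue [306.5536  56.4821] [12  8 56] [ 0.3685 -0.9592  0.0085]
sc blue [288.0857 138.3143] [ 7  6 35] [ 0.4701 -0.4226  0.0085]
sc blue [163.617  152.9362] [ 4 17 47] [ 0.8802 -0.3533  0.0085]
sc blue [289.3571 167.4048] [ 8  6 42] [ 0.4721 -0.2805  0.0085]
sc blue [268.6429 170.5952] [ 8  6 42] [ 0.5379 -0.2669  0.0085]
sc gold [296.9724  60.5172] [ 60  15 290] [ 0.4113 -0.9266  0.0085]
sc gold [323.0165 198.6502] [ 23  20 243] [ 0.3783 -0.1465  0.0085]
sc gold [236.7113 232.3608] [ 15  15 194] [ 0.6285 -0.0254  0.0085]
sc gold [348.9337 299.4036] [ 31  16 166] [0.3476 0.1824 0.0085]
sc gold [304.3967 380.0579] [ 17  19 242] [0.4689 0.3693 0.0085]
[250.8976 220.3248] [283.9307 261.1282]
[285.1988 218.0948] [279.8468 233.4733]
```

View pics/a5.png

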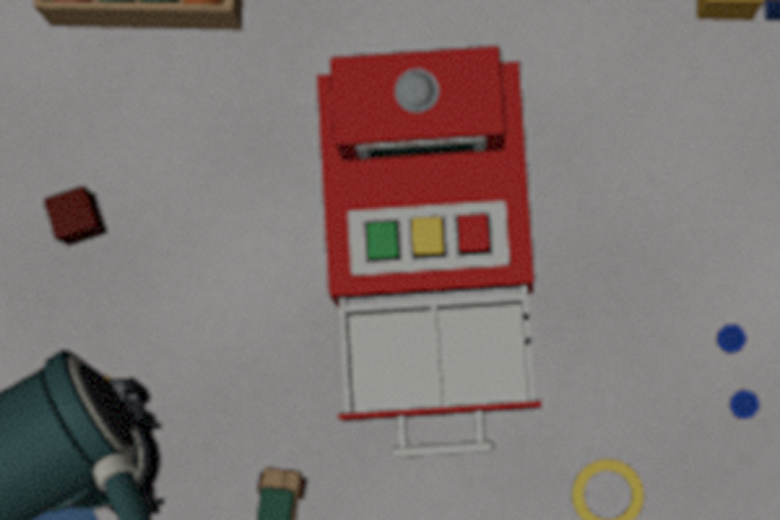

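The third blue coin was knocked and is now at (.470,-.422), seen at top (440.6,237.4). The drawer's compartments sit where I calculated. Now I'll pick the gold coin.

>>> {"method": "arm_command", "body": {"deltas": [[0.0413,0,0.0463,0],[0.0413,0,0.0463,0],[0,0,0,0],[0,0.05,0,0],[0,0.05,0,0],[0,0.03,0,0],[0,0,0,0],[0,0,0,0]], "fingers": 0.055}}

```text
time: 14.95
tool_pos: [0.4711, 0.3666, 0.0496]
tcp_rot: [-1.569, -0.07, 0.068]
wrist_force: [0.9, 0.6, 0.6]
width: 0.642
```

```bash
python3 - <<'E'
from h import *
print(pose()[0]["wrist_force"])
plan([.469,.3697,.012])
shot("a6s","scene",(220,270,420,420),4)
E
```

```text
[0.8913 0.6174 0.5572]
p [0.4711 0.3666 0.0496] toolx heading 5.0289974655826155 R [[0.996, 0.001, -0.088], [0.088, 0.001, 0.996], [0.001, -1.0, 0.001]] tool delta [-0.0019  0.0376  0.0033]
```

View pics/a6s.png

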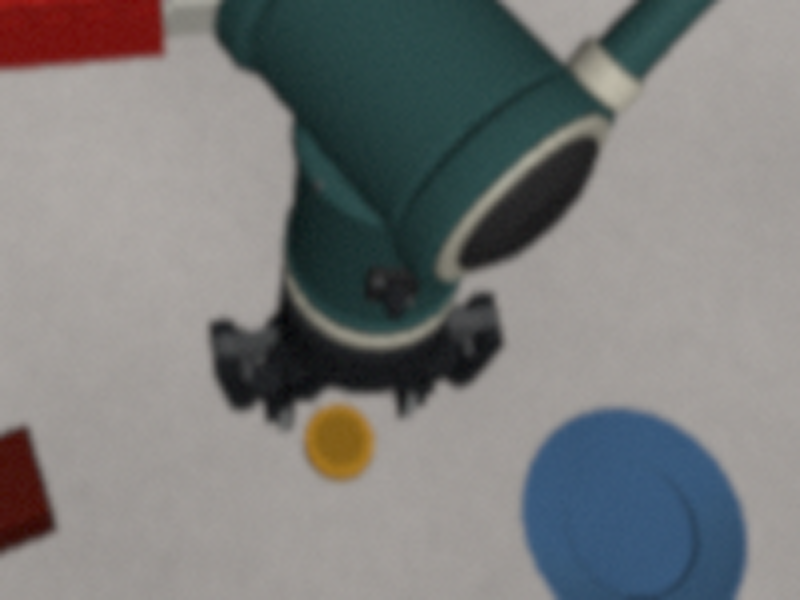

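>>> {"method": "arm_command", "body": {"deltas": [[-0.002,0.015,0.0033,0],[0,0.015,0,0],[0,0.01,0,0],[0,0.005,0,0],[0,0,0,0],[0,0,0,0]]}}

```text
time: 15.75
tool_pos: [0.4684, 0.3706, 0.0035]
tcp_rot: [-1.569, -0.07, 0.07]
wrist_force: [-0.1, 0.2, -0.4]
width: 0.637
```

>>> {"method": "arm_command", "body": {"deltas": [[0,0.002,0,0],[0,0.002,0,0],[0,0,0,0]]}}

```text
time: 16.12
tool_pos: [0.4679, 0.3703, -0.0008]
tcp_rot: [-1.57, -0.07, 0.07]
wrist_force: [-0.2, 0.0, -0.4]
width: 0.639
```

>>> {"method": "arm_command", "body": {"deltas": [[0,0,0,0],[0,0,0,0],[0,0,0,0],[0,0,0,0],[0,0,0,0]], "fingers": 0.0, "newtons": 50}}

```text
time: 16.75
tool_pos: [0.4684, 0.3706, -0.0003]
tcp_rot: [-1.569, -0.07, 0.069]
wrist_force: [0.3, 0.5, 4.6]
width: 0.417
```

>>> {"method": "arm_command", "body": {"deltas": [[0,-0.01,0,0],[0,-0.03,0,0],[0,-0.05,0,0],[0,-0.05,0,0],[0,0,0,0]]}}

```text
time: 17.38
tool_pos: [0.4711, 0.3726, 0.1452]
tcp_rot: [-1.564, -0.077, 0.063]
wrist_force: [-0.5, 0.3, 0.5]
width: 0.411
```

```bash
python3 - <<'E'
from h import *
print(pose()[0]["wrist_force"])
plan([.502,.0723,.14])
shot("a7s","scene",(200,230,400,380),4)
E
```

```text
[-0.532   0.2561  0.5043]
p [0.4711 0.3726 0.1452] toolx heading 5.100681722854924 R [[0.996, 0.008, -0.089], [0.089, 0.006, 0.996], [0.009, -1.0, 0.005]] tool delta [ 0.004   0.0037 -0.3019]
```

View pics/a7s.png

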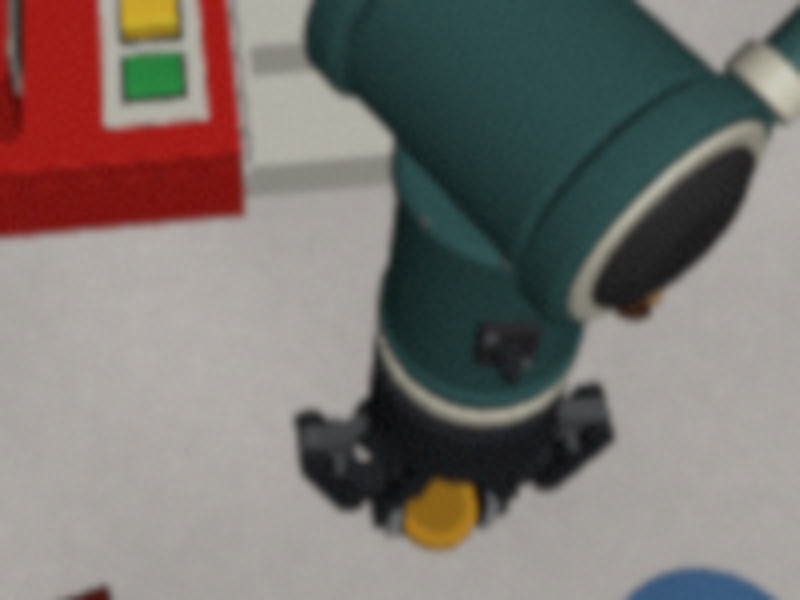

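The gold coin is held between the pads, so I'll carry it to the left compartment.

>>> {"method": "arm_command", "body": {"deltas": [[0.001,0,-0.043,0],[0.001,0,-0.043,0],[0.001,0,-0.043,0],[0.001,0,-0.043,0],[0,0,-0.043,0],[0,0,-0.043,0],[0,0,-0.043,0],[0,0,0,0],[0,0,0,0],[0,0,0,0]]}}

```text
time: 18.68
tool_pos: [0.4982, 0.0718, 0.1386]
tcp_rot: [-1.569, -0.07, 0.072]
wrist_force: [-0.3, 0.8, 0.0]
width: 0.417
```

```bash
python3 - <<'E'
from h import *
print(pose()[0]["wrist_force"],pose()[0]["width"])
plan([.502,.0723,.03])
shot("a8s","scene",(200,180,400,330),4)
E
```

```text
[-0.3301  0.7809  0.043 ] 0.4166111288244574
p [0.4982 0.0718 0.1386] toolx heading 5.1649158414447776 R [[0.996, -0.001, -0.09], [0.09, 0.0, 0.996], [-0.001, -1.0, 0.0]] tool delta [0.004  0.1086 0.0001]
```

View pics/a8s.png

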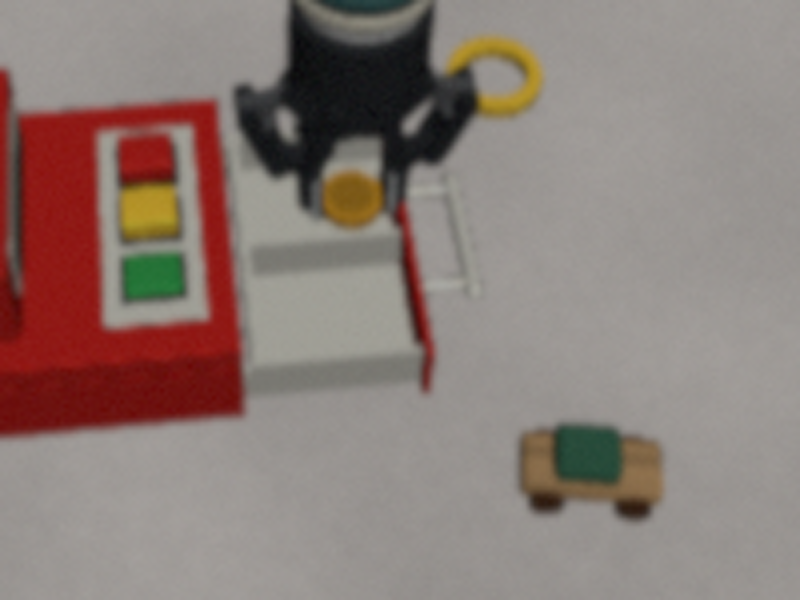

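>>> {"method": "arm_command", "body": {"deltas": [[0.004,0.03,0,0],[0,0.04,0,0],[0,0.03,0,0],[0,0.012,0,0],[0,0,0,0],[0,0,0,0]]}}

```text
time: 19.48
tool_pos: [0.5041, 0.0716, 0.0286]
tcp_rot: [-1.57, -0.072, 0.068]
wrist_force: [0.3, -0.6, -0.5]
width: 0.414
```

>>> {"method": "arm_command", "body": {"deltas": [[0,0,0,0],[0,0,0,0],[0,0,0,0],[0,-0.02,0,0],[0,-0.05,0,0],[0,-0.05,0,0],[0,0,0,0]], "fingers": 0.05}}

```text
time: 20.35
tool_pos: [0.5068, 0.0716, 0.1527]
tcp_rot: [-1.569, -0.078, 0.062]
wrist_force: [0.4, -0.2, 0.1]
width: 0.582
```

```bash
python3 - <<'E'
from h import *
print(pose()[0]["wrist_force"],pose()[0]["width"])
plan([.538,-.267,.14])
shot("a9s","scene",(200,130,400,280),4)
E
```

```text
[ 0.4424 -0.1773  0.1076] 0.5824868146884219
p [0.5068 0.0716 0.1527] toolx heading 5.096825584135135 R [[0.996, 0.011, -0.089], [0.089, 0.001, 0.996], [0.011, -1.0, 0.0]] tool delta [ 0.0009  0.0127 -0.34  ]
```

View pics/a9s.png

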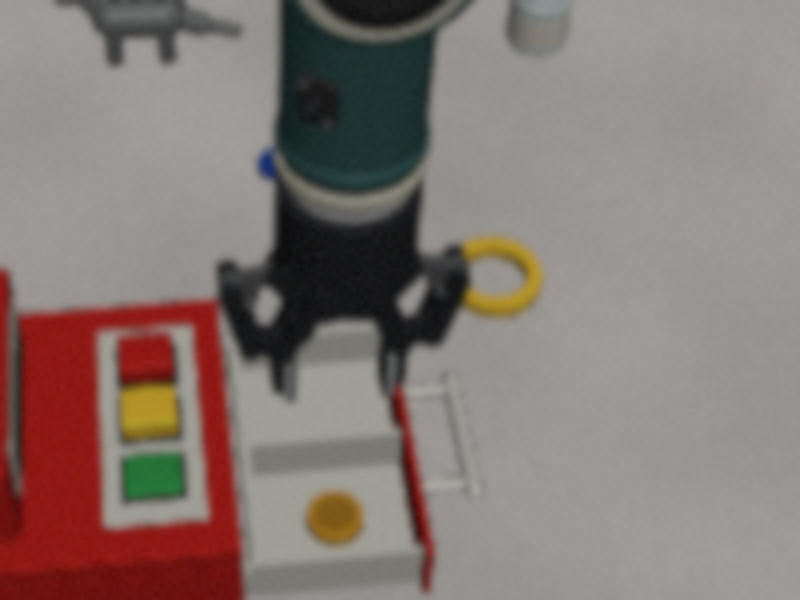

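The gold coin lies in the left compartment. Now for the blue coin at (.538,-.267).

>>> {"method": "arm_command", "body": {"deltas": [[0,0,-0.0485,0],[0,0,-0.0485,0],[0,0,-0.0485,0],[0,0,-0.0485,0],[0,0,-0.0485,0],[0,0,-0.0485,0],[0,0,-0.049,0],[0,0,0,0],[0,0,0,0]], "fingers": 0.045}}

```text
time: 21.52
tool_pos: [0.5317, -0.2666, 0.1454]
tcp_rot: [-1.567, -0.067, 0.071]
wrist_force: [-0.5, 0.2, 0.0]
width: 0.525
```

```bash
python3 - <<'E'
from h import *
plan([.538,-.267,-.001])
s=read_camera("scene");c=read_camera("top")
for n,k in(("top",c),("sc",s)):
  for ce,st in blobs(k["color"],105,130,110,50,20,300):
    x=onz(k,ce,.01 if n=="top" else .0095); 
    if abs(x[0]-.5)<.15 and abs(x[1])<.6: print(n,"blue",ce,st[2:],x)
E
```

```text
p [ 0.5317 -0.2666  0.1454] toolx heading 5.051678880458765 R [[0.996, -0.003, -0.088], [0.088, 0.002, 0.996], [-0.003, -1.0, 0.002]] tool delta [ 0.0067  0.1464 -0.0014]
top blue [386.6818 231.8182] [ 8  5 22] [ 0.4806 -0.2824  0.01  ]
sc blue [288.0857 138.3143] [ 7  6 35] [ 0.4702 -0.4214  0.0095]
sc blue [289.2927 167.4634] [ 8  6 41] [ 0.4724 -0.2792  0.0095]
sc blue [268.6429 170.5952] [ 8  6 42] [ 0.5379 -0.2659  0.0095]
```

>>> {"method": "arm_command", "body": {"deltas": [[0.0065,0.04,-0.001,0],[0,0.05,0,0],[0,0.03,0,0],[0,0.015,0,0],[0,0.006,0,0],[0,0.004,0,0],[0,0,0,0],[0,0,0,0]]}}

```text
time: 22.62
tool_pos: [0.5403, -0.2683, 0.0034]
tcp_rot: [-1.571, -0.071, 0.068]
wrist_force: [-0.2, -0.5, 0.8]
width: 0.525
```

>>> {"method": "arm_command", "body": {"deltas": [[0,0,0,0],[0,0,0,0],[0,0,0,0],[0,0,0,0],[0,0,0,0]], "fingers": 0.0}}

```text
time: 23.25
tool_pos: [0.5402, -0.2683, 0.0034]
tcp_rot: [-1.57, -0.071, 0.069]
wrist_force: [-2.0, 0.7, 5.1]
width: 0.316
```

>>> {"method": "arm_command", "body": {"deltas": [[0,-0.01,0,0],[0,-0.03,0,0],[0,-0.05,0,0],[0,-0.05,0,0],[0,0,0,0]]}}

```text
time: 23.88
tool_pos: [0.5431, -0.2698, 0.1486]
tcp_rot: [-1.575, -0.077, 0.062]
wrist_force: [0.6, 0.0, -0.2]
width: 0.309
```

```bash
python3 - <<'E'
from h import *
print(pose()[0]["wrist_force"],pose()[0]["width"])
plan([.512,-.0173,.14])
shot("b1s","scene",(200,90,400,240),4)
E
```

```text
[ 0.6393  0.0326 -0.2309] 0.30899304730217597
p [ 0.5431 -0.2698  0.1486] toolx heading 5.100705597392758 R [[0.996, 0.01, -0.089], [0.089, -0.005, 0.996], [0.009, -1.0, -0.006]] tool delta [-0.0087  0.007   0.2543]
```

View pics/b1s.png

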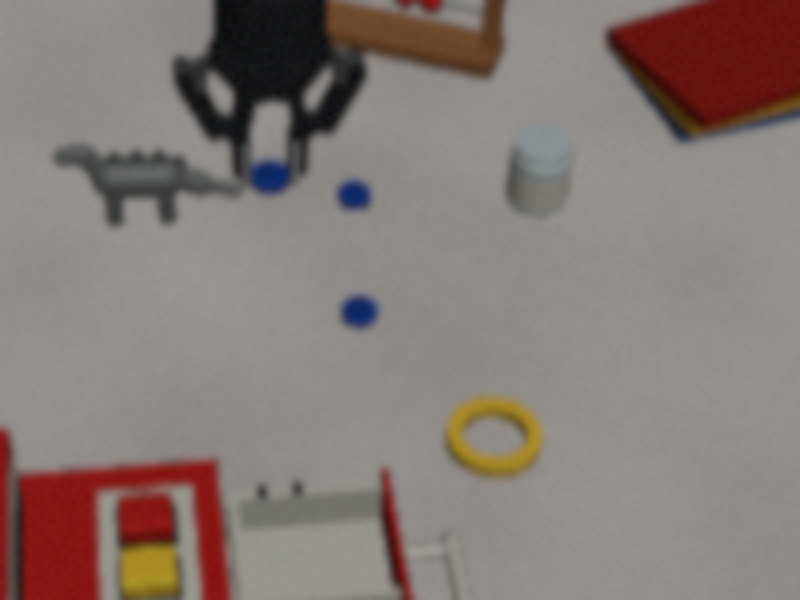

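Blue coin 1 is held. Carrying it to the right compartment, toward its outer side.

>>> {"method": "arm_command", "body": {"deltas": [[-0.004,0,0.0465,0],[-0.004,0,0.0465,0],[0,0,0.0465,0],[0,0,0.0465,0],[0,0,0.0465,0],[0,0,0,0],[0,0,0,0],[0,0,0,0]]}}

```text
time: 24.92
tool_pos: [0.5107, -0.0379, 0.1417]
tcp_rot: [-1.57, -0.068, 0.07]
wrist_force: [0.3, 0.0, 0.3]
width: 0.313
```

```bash
python3 - <<'E'
from h import *
print(pose()[0]["wrist_force"],pose()[0]["width"])
plan([.512,-.039,.03])
shot("b2s","scene",(200,130,400,280),4)
E
```

```text
[0.3276 0.0256 0.3018] 0.31319800451430996
p [ 0.5107 -0.0379  0.1417] toolx heading 5.031273975919785 R [[0.996, -0.001, -0.088], [0.088, -0.0, 0.996], [-0.001, -1.0, -0.0]] tool delta [ 0.0013  0.1117 -0.0012]
```

View pics/b2s.png

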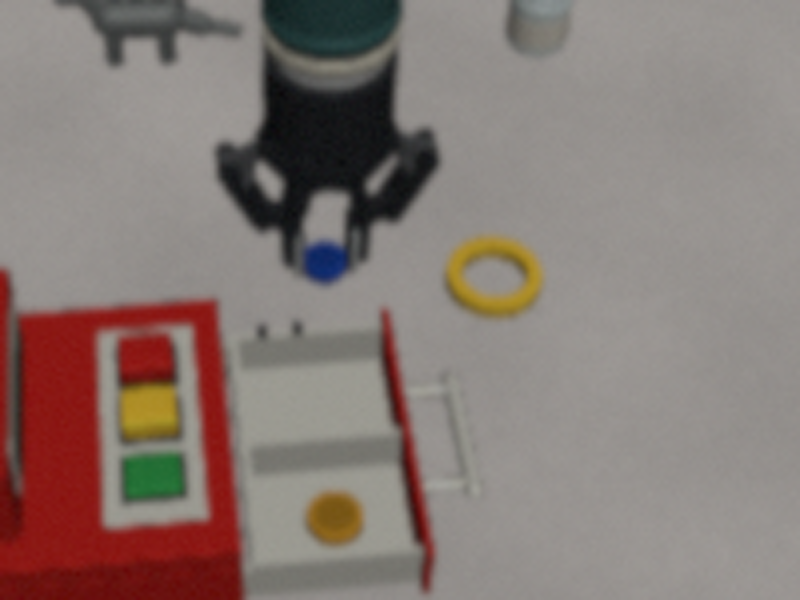

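>>> {"method": "arm_command", "body": {"deltas": [[0.001,0.03,0.001,0],[0,0.04,0,0],[0,0.03,0,0],[0,0.012,0,0],[0,0,0,0],[0,0,0,0]]}}

```text
time: 25.72
tool_pos: [0.5132, -0.0363, 0.0316]
tcp_rot: [-1.57, -0.071, 0.068]
wrist_force: [-0.2, 0.3, -0.2]
width: 0.314
```

>>> {"method": "arm_command", "body": {"deltas": [[0,0,0,0],[0,0,0,0],[0,0,0,0],[0,-0.02,0,0],[0,-0.05,0,0],[0,-0.05,0,0],[0,0,0,0]], "fingers": 0.044}}

```text
time: 26.6
tool_pos: [0.5158, -0.0363, 0.1558]
tcp_rot: [-1.571, -0.078, 0.062]
wrist_force: [-0.3, 0.1, 1.2]
width: 0.52
```

```bash
python3 - <<'E'
from h import *
print(pose()[0]["wrist_force"],pose()[0]["width"])
plan([.472,-.280,.14])
shot("b3s","scene",(200,130,400,280),4)
E
```

```text
[-0.3271  0.1103  1.2133] 0.5204050552227637
p [ 0.5158 -0.0363  0.1558] toolx heading 5.110716415633507 R [[0.996, 0.01, -0.089], [0.089, -0.001, 0.996], [0.01, -1.0, -0.002]] tool delta [-0.0655  0.0156 -0.2388]
```

View pics/b3s.png

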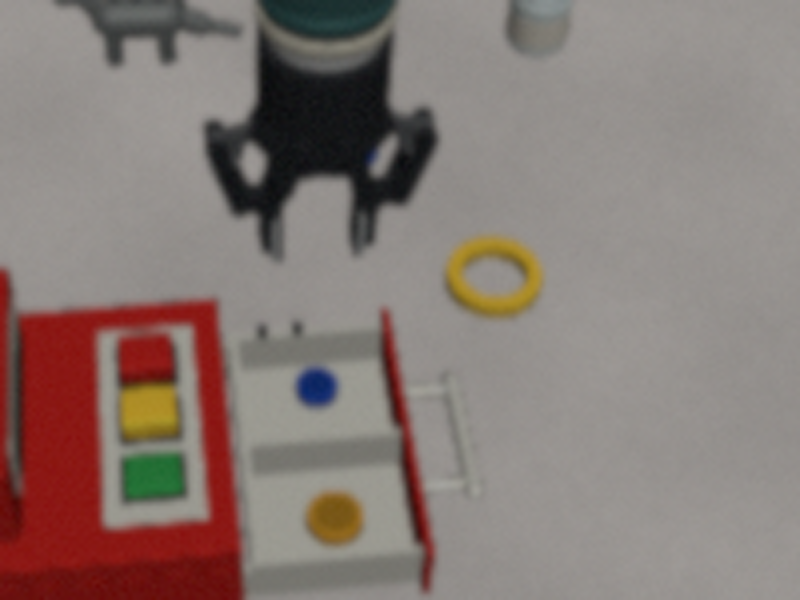

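Blue coin 1 is in. Going to blue coin 2 at (.472,-.280).

>>> {"method": "arm_command", "body": {"deltas": [[-0.012,0,-0.048,0],[-0.012,0,-0.048,0],[-0.012,0,-0.048,0],[-0.012,0,-0.048,0],[-0.0125,0,-0.048,0],[0,0,0,0],[0,0,0,0],[0,0,0,0]]}}

```text
time: 27.65
tool_pos: [0.4726, -0.2788, 0.1494]
tcp_rot: [-1.568, -0.07, 0.072]
wrist_force: [0.3, -0.4, 0.1]
width: 0.513
```

```bash
python3 - <<'E'
from h import *
plan([.472,-.280,.0])
s=read_camera("scene")
for n,k in(("sc",s),):
  for ce,st in blobs(k["color"],105,130,110,50,20,300):
    x=onz(k,ce,.01 if n=="top" else .0095); 
    if abs(x[0]-.5)<.15 and abs(x[1])<.6: print(n,"blue",ce,st[2:],x)
E
```

```text
p [ 0.4726 -0.2788  0.1494] toolx heading 5.1743922031841665 R [[0.996, -0.001, -0.09], [0.09, 0.001, 0.996], [-0.001, -1.0, 0.001]] tool delta [-0.0005  0.1494 -0.0014]
sc blue [288.0857 138.3143] [ 7  6 35] [ 0.4702 -0.4214  0.0095]
sc blue [289.3571 167.5238] [ 8  6 42] [ 0.4722 -0.2789  0.0095]
sc blue [278.8197 226.377 ] [ 9  8 61] [ 0.512  -0.0438  0.0095]
```

>>> {"method": "arm_command", "body": {"deltas": [[0,0.04,-0.001,0],[0,0.05,0,0],[0,0.03,0,0],[0,0.015,0,0],[0,0.008,0,0],[0,0.004,0,0],[0,0,0,0],[0,0,0,0]]}}

```text
time: 28.7
tool_pos: [0.4737, -0.2818, 0.0043]
tcp_rot: [-1.571, -0.071, 0.069]
wrist_force: [0.2, -0.3, -0.2]
width: 0.518
```

>>> {"method": "arm_command", "body": {"deltas": [[0,0,0,0],[0,0,0,0],[0,0,0,0],[0,0,0,0],[0,0,0,0]], "fingers": 0.0}}

```text
time: 29.32
tool_pos: [0.4736, -0.2818, 0.0044]
tcp_rot: [-1.57, -0.071, 0.069]
wrist_force: [-0.8, 0.6, 5.6]
width: 0.317
```

>>> {"method": "arm_command", "body": {"deltas": [[0,-0.01,0,0],[0,-0.03,0,0],[0,-0.05,0,0],[0,-0.05,0,0],[0,0,0,0]]}}

```text
time: 29.95
tool_pos: [0.4765, -0.2836, 0.1494]
tcp_rot: [-1.576, -0.077, 0.063]
wrist_force: [1.1, -0.2, 0.1]
width: 0.312
```

```bash
python3 - <<'E'
from h import *
print(pose()[0]["wrist_force"],pose()[0]["width"])
plan([.508,-.001,.14])
shot("b4s","scene",(200,90,400,240),4)
E
```

```text
[ 1.0611 -0.1565  0.0591] 0.3119436444006777
p [ 0.4765 -0.2836  0.1494] toolx heading 5.0945716688770455 R [[0.996, 0.009, -0.089], [0.089, -0.006, 0.996], [0.009, -1.0, -0.007]] tool delta [0.0564 0.008  0.2788]
```

View pics/b4s.png

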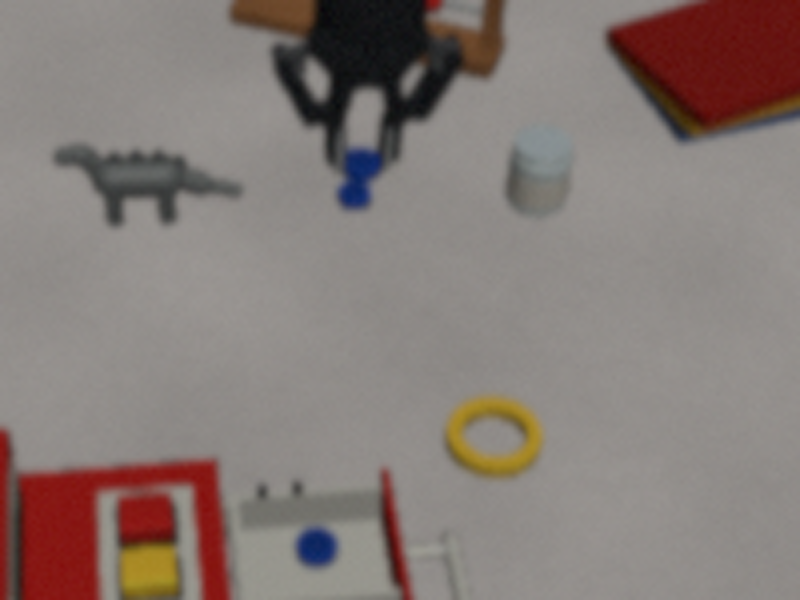

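Blue coin 2 is held at (363,163), with blue coin 3 beneath it at (354,195) in this view. Carrying it over.

>>> {"method": "arm_command", "body": {"deltas": [[0.0113,0,0.0465,0],[0.0113,0,0.0465,0],[0.0113,0,0.0465,0],[0.0113,0,0.0465,0],[0.0113,0,0.0465,0],[0,0,0.0465,0],[0,0,0,0],[0,0,0,0],[0,0,0,0]]}}

```text
time: 31.12
tool_pos: [0.5041, 0.0006, 0.1427]
tcp_rot: [-1.57, -0.068, 0.07]
wrist_force: [1.4, 0.4, -0.6]
width: 0.316
```

```bash
python3 - <<'E'
from h import *
print(pose()[0]["wrist_force"],pose()[0]["width"])
plan([.508,.001,.03])
shot("b5s","scene",(200,130,400,280),4)
E
```

```text
[ 1.4287  0.3983 -0.5783] 0.3161080785511828
p [0.5041 0.0006 0.1427] toolx heading 5.0289813500998415 R [[0.996, -0.001, -0.088], [0.088, -0.0, 0.996], [-0.001, -1.0, -0.0]] tool delta [0.004  0.1127 0.    ]
```

View pics/b5s.png

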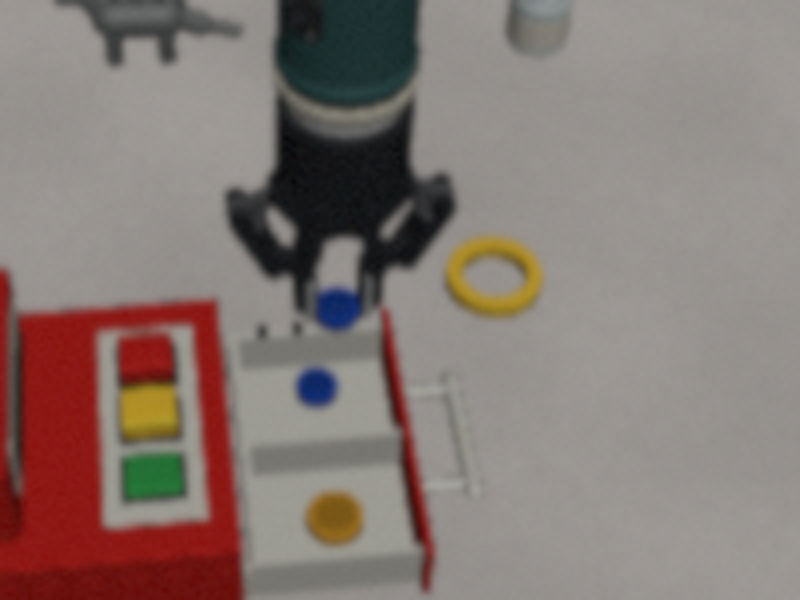

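>>> {"method": "arm_command", "body": {"deltas": [[0.004,0.03,0,0],[0,0.04,0,0],[0,0.03,0,0],[0,0.012,0,0],[0,0,0,0],[0,0,0,0]]}}

```text
time: 31.92
tool_pos: [0.5099, 0.0017, 0.0327]
tcp_rot: [-1.57, -0.072, 0.068]
wrist_force: [-0.4, -0.1, 0.7]
width: 0.312
```

>>> {"method": "arm_command", "body": {"deltas": [[0,0,0,0],[0,0,0,0],[0,0,0,0],[0,-0.02,0,0],[0,-0.05,0,0],[0,-0.05,0,0],[0,0,0,0]], "fingers": 0.044}}

```text
time: 32.8
tool_pos: [0.5125, 0.0019, 0.1567]
tcp_rot: [-1.571, -0.078, 0.062]
wrist_force: [0.4, 0.0, -0.6]
width: 0.518
```

```bash
python3 - <<'E'
from h import *
print(pose()[0]["wrist_force"],pose()[0]["width"])
plan([.470,-.422,.14])
shot("b6s","scene",(200,130,400,280),4)
E
```

```text
[ 0.407   0.0346 -0.6046] 0.5179064831780535
p [0.5125 0.0019 0.1567] toolx heading 5.113298961377871 R [[0.996, 0.011, -0.089], [0.089, -0.001, 0.996], [0.01, -1.0, -0.001]] tool delta [-0.0802  0.0165 -0.4184]
```

View pics/b6s.png

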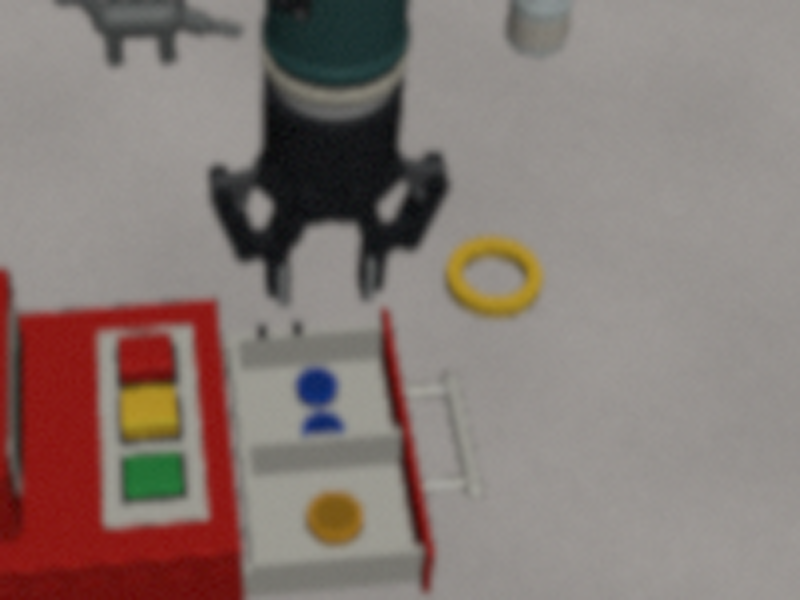

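Two blue coins and the gold one are in. Now blue coin 3.

>>> {"method": "arm_command", "body": {"deltas": [[-0.009,0,-0.0465,0],[-0.009,0,-0.0465,0],[-0.009,0,-0.0465,0],[-0.009,0,-0.0465,0],[-0.009,0,-0.0465,0],[-0.009,0,-0.0465,0],[-0.009,0,-0.0465,0],[-0.009,0,-0.0465,0],[-0.008,0,-0.0465,0],[0,0,0,0],[0,0,0,0],[0,0,0,0]]}}

```text
time: 34.35
tool_pos: [0.4657, -0.4203, 0.1503]
tcp_rot: [-1.568, -0.07, 0.072]
wrist_force: [0.5, -0.3, -0.1]
width: 0.516
```

```bash
python3 - <<'E'
from h import *
plan([.470,-.422,.0])
s=read_camera("scene")
for n,k in(("sc",s),):
  for ce,st in blobs(k["color"],105,130,110,50,20,300):
    x=onz(k,ce,.01 if n=="top" else .0095); 
    if abs(x[0]-.5)<.15 and abs(x[1])<.6: print(n,"blue",ce,st[2:],x)
shot("b7s","scene",(200,90,400,240),4)
E
```

```text
p [ 0.4657 -0.4203  0.1503] toolx heading 5.164075411996674 R [[0.996, -0.001, -0.09], [0.09, 0.002, 0.996], [-0.001, -1.0, 0.002]] tool delta [ 0.0043  0.1503 -0.0023]
sc blue [288.0857 138.3143] [ 7  6 35] [ 0.4702 -0.4214  0.0095]
sc blue [278.8095 226.2381] [ 9  9 63] [ 0.5121 -0.0443  0.0095]
sc blue [280.     235.2414] [ 9  5 29] [ 0.5097 -0.0131  0.0095]
```

View pics/b7s.png

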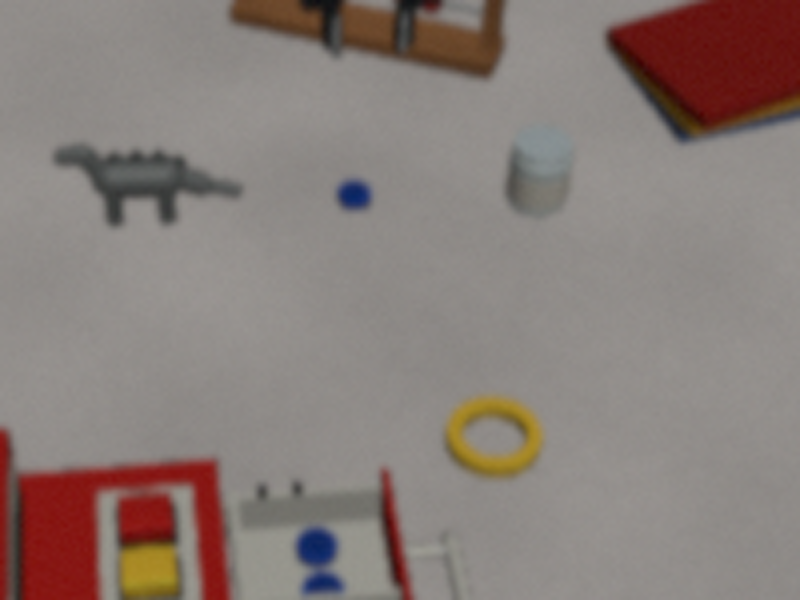

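>>> {"method": "arm_command", "body": {"deltas": [[0.003,0.04,-0.001,0],[0,0.05,0,0],[0,0.03,0,0],[0,0.015,0,0],[0,0.008,0,0],[0,0.004,0,0],[0,0,0,0],[0,0,0,0]]}}

```text
time: 35.45
tool_pos: [0.4696, -0.4234, 0.0054]
tcp_rot: [-1.571, -0.071, 0.069]
wrist_force: [-0.2, 0.2, 1.4]
width: 0.514
```

>>> {"method": "arm_command", "body": {"deltas": [[0,0,0,0],[0,0,0,0],[0,0,0,0],[0,0,0,0],[0,0,0,0]], "fingers": 0.0}}

```text
time: 36.08
tool_pos: [0.4696, -0.4233, 0.0055]
tcp_rot: [-1.571, -0.071, 0.069]
wrist_force: [-1.5, 1.2, 5.1]
width: 0.31
```

>>> {"method": "arm_command", "body": {"deltas": [[0,-0.01,0,0],[0,-0.03,0,0],[0,-0.05,0,0],[0,-0.05,0,0],[0,0,0,0]]}}

```text
time: 36.7
tool_pos: [0.472, -0.4256, 0.1509]
tcp_rot: [-1.578, -0.076, 0.064]
wrist_force: [-0.2, -0.1, -0.5]
width: 0.306
```

```bash
python3 - <<'E'
from h import *
print(pose()[0]["wrist_force"],pose()[0]["width"])
plan([.510,-.020,.14])
shot("b8s","scene",(200,60,400,210),4)
E
```

```text
[-0.1917 -0.1271 -0.4776] 0.30604101102600945
p [ 0.472  -0.4256  0.1509] toolx heading 5.101137838739539 R [[0.996, 0.008, -0.089], [0.089, -0.008, 0.996], [0.007, -1.0, -0.009]] tool delta [0.0738 0.008  0.4007]
```

View pics/b8s.png

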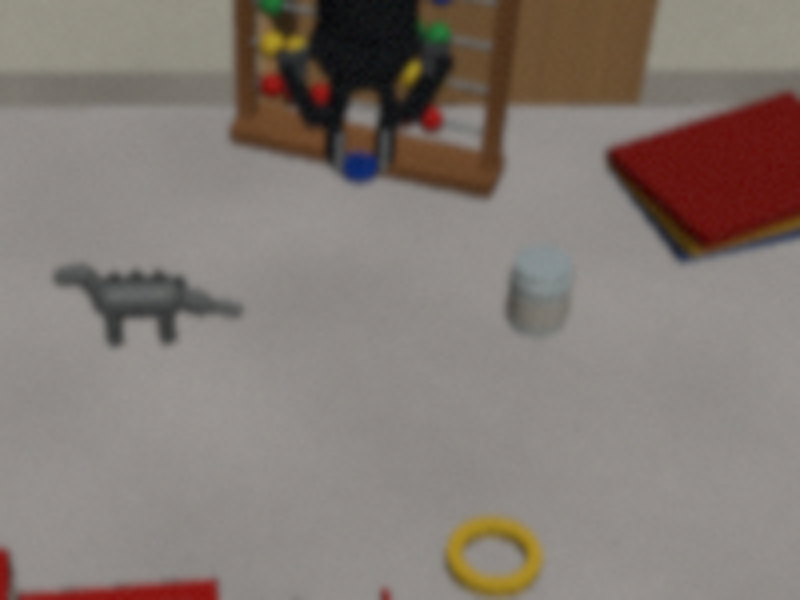

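>>> {"method": "arm_command", "body": {"deltas": [[0.009,0,0.0445,0],[0.009,0,0.0445,0],[0.009,0,0.0445,0],[0.009,0,0.0445,0],[0.009,0,0.0445,0],[0.009,0,0.0445,0],[0.01,0,0.0445,0],[0.01,0,0.0445,0],[0,0,0.0445,0],[0,0,0,0],[0,0,0,0],[0,0,0,0]]}}

```text
time: 38.25
tool_pos: [0.5068, -0.0181, 0.1437]
tcp_rot: [-1.57, -0.068, 0.07]
wrist_force: [-0.0, -0.3, 0.3]
width: 0.308
```

```bash
python3 - <<'E'
from h import *
print(pose()[0]["wrist_force"],pose()[0]["width"])
plan([.510,-.019,.04])
shot("b9s","scene",(200,130,400,280),4)
E
```

```text
[-0.0248 -0.2774  0.2832] 0.3079105782174554
p [ 0.5068 -0.0181  0.1437] toolx heading 5.029494876075082 R [[0.996, -0.001, -0.088], [0.088, -0.0, 0.996], [-0.001, -1.0, -0.0]] tool delta [ 0.0032  0.1037 -0.0011]
```

View pics/b9s.png

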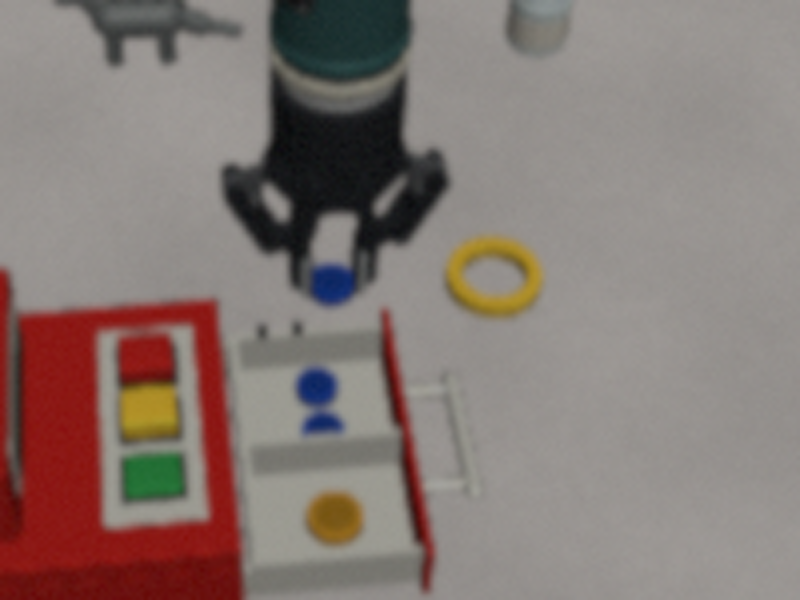

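>>> {"method": "arm_command", "body": {"deltas": [[-0.003,0.03,-0.001,0],[0,0.04,0,0],[0,0.03,0,0],[0,0.004,0,0],[0,0,0,0],[0,0,0,0]]}}

```text
time: 39.05
tool_pos: [0.5058, -0.0189, 0.0419]
tcp_rot: [-1.57, -0.072, 0.067]
wrist_force: [0.5, -0.5, 1.1]
width: 0.307
```

>>> {"method": "arm_command", "body": {"deltas": [[0,0,0,0],[0,0,0,0],[0,0,0,0],[0,-0.02,0,0],[0,-0.05,0,0],[0,-0.05,0,0],[0,0,0,0]], "fingers": 0.044}}

```text
time: 39.92
tool_pos: [0.5082, -0.0187, 0.1657]
tcp_rot: [-1.571, -0.078, 0.062]
wrist_force: [0.1, 0.1, 0.0]
width: 0.515
```

>>> {"method": "arm_command", "body": {"deltas": [[-0.0,0,-0.05,0],[-0.0,0,-0.05,0],[0,0,-0.04,0],[0,0,0,0],[0,0,0,0]], "fingers": 0}}

```text
time: 40.55
tool_pos: [0.5159, -0.1573, 0.1592]
tcp_rot: [-1.568, -0.068, 0.071]
wrist_force: [0.0, -0.1, -0.6]
width: -0.002
```

```bash
python3 - <<'E'
from h import *
plan([.39,.019,.14])
shot("c1s","scene",(200,130,400,280),4)
shot("c1","top",(200,80,400,280),3)
E
```

```text
p [ 0.5159 -0.1573  0.1592] toolx heading 5.060420337419934 R [[0.996, -0.002, -0.088], [0.088, 0.001, 0.996], [-0.002, -1.0, 0.001]] tool delta [-0.1098  0.0196  0.1867]
```

View pics/c1s.png

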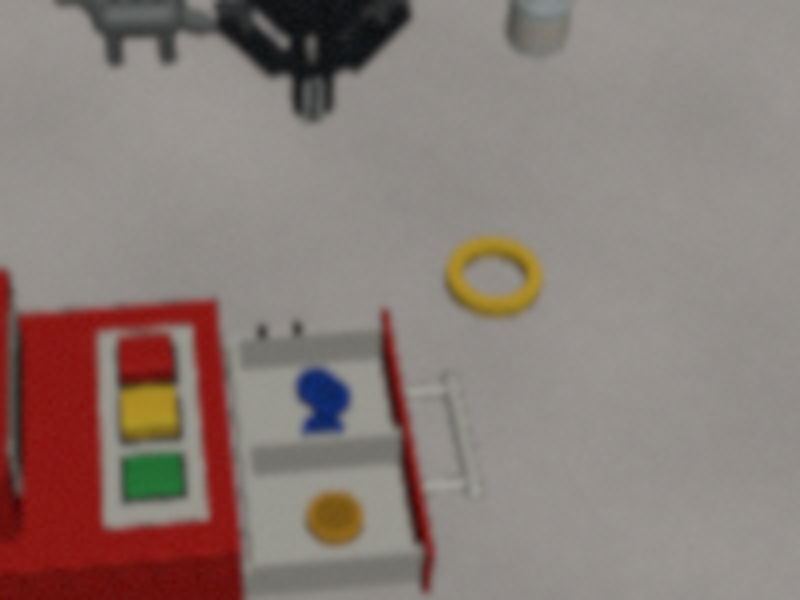

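View pics/c1.png

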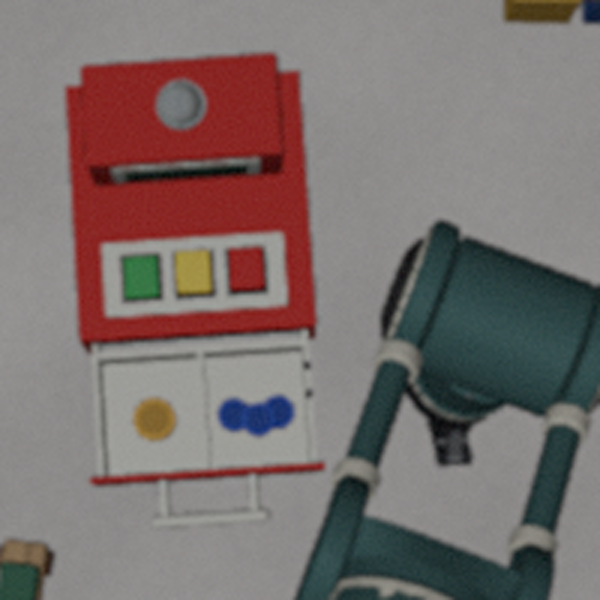

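All four coins are in their compartments: gold at zoom (154,418), the three blue ones at (237,415), (258,418) and (278,412). I'll turn the gripper a quarter turn and push the bar from the front with the closed fingers.

>>> {"method": "arm_command", "body": {"deltas": [[-0.0222,0,0.0372,0],[-0.0222,0,0.0372,0],[-0.0222,0,0.0372,0],[-0.0222,0,0.0372,0],[-0.0222,0,0.0372,0],[0,0,0,0.157],[0,0,0,0.157],[0,0,0,0.157],[0,0,0,0.157],[0,0,0,0.157],[0,0,0,0.157],[0,0,0,0.157],[0,0,0,0.157],[0,0,0,0.157],[0,0,0,0.157],[0,0,0,0],[0,0,0,0],[0,0,0,0]]}}

```text
time: 42.9
tool_pos: [0.3895, 0.0177, 0.1603]
tcp_rot: [-1.251, 1.141, -1.141]
wrist_force: [0.2, 0.4, 0.5]
width: -0.0
```

```bash
python3 - <<'E'
from h import *
plan([.388,.0175,.022]); print(pose()[0]["q"])
shot("c2s","scene",(200,130,400,280),4)
E
```

```text
p [0.3895 0.0177 0.1603] toolx heading -84.74641385974739 R [[0.092, 0.0, 0.996], [-0.996, 0.0, 0.092], [-0.0, -1.0, 0.0]] tool delta [ 0.0001  0.1383 -0.0015]
[-0.0185 -0.2434  2.2509  0.0001  1.1341  1.4606]
```

View pics/c2s.png

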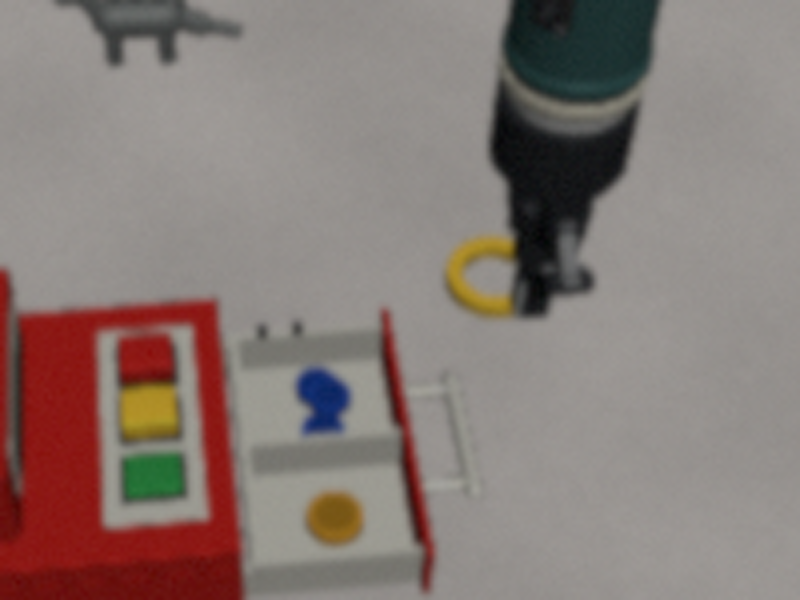

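>>> {"method": "arm_command", "body": {"deltas": [[0,0.04,0,0],[0,0.04,0,0],[0,0.03,0,0],[0,0.02,0,0],[0,0.006,0,0],[0,0,0,0],[0,0,0,0]]}}

```text
time: 43.82
tool_pos: [0.3907, 0.0175, 0.0253]
tcp_rot: [-1.249, 1.141, -1.144]
wrist_force: [0.1, 0.1, 0.7]
width: 0.001
```

```bash
python3 - <<'E'
from h import *
plan([.388,.0175,.022]); print(pose()[0]["q"],pose()[0]["wrist_force"])
shot("c3s","scene",(200,130,400,280),4)
E
```

```text
p [0.3907 0.0175 0.0253] toolx heading -84.84740232777874 R [[0.09, 0.002, 0.996], [-0.996, -0.0, 0.09], [0.0, -1.0, 0.002]] tool delta [-0.0003  0.0033 -0.0027]
[-0.0191 -0.0401  2.3692 -0.      0.8104  1.4618] [0.0953 0.1185 0.7153]
```

View pics/c3s.png

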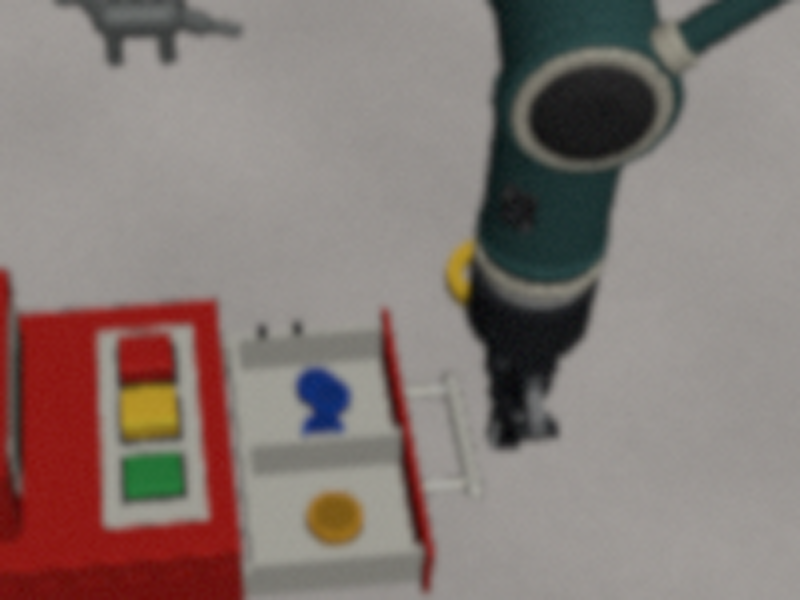

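>>> {"method": "arm_command", "body": {"deltas": [[0,0,0.005,0],[0,0,0.005,0],[0,0,0.004,0],[0,0,0.005,0],[0,0,0.006,0],[0,0,0.007,0],[0,0,0.008,0],[0,0,0.008,0],[0,0,0.008,0],[0,0,0.008,0],[0,0,0.008,0],[0,0,0.008,0],[0,0,0.008,0],[0,0,0.007,0],[0,0,0.006,0],[0,0,0.005,0],[0,0,0.005,0],[0,0,0,0]]}}

```text
time: 46.12
tool_pos: [0.5011, 0.0274, 0.0246]
tcp_rot: [-1.249, 1.142, -1.144]
wrist_force: [-0.3, -0.6, -0.5]
width: -0.003
```

```bash
python3 - <<'E'
from h import *
plan([.516,.029,.025]); print(pose()[0]["wrist_force"])
shot("c4s","scene",(200,130,400,280),4)
E
```

```text
p [0.5011 0.0274 0.0246] toolx heading -84.85361294131918 R [[0.09, 0.001, 0.996], [-0.996, -0.0, 0.09], [0.0, -1.0, 0.001]] tool delta [-0.0002 -0.0004  0.015 ]
[-0.2638 -0.5603 -0.5127]
```

View pics/c4s.png

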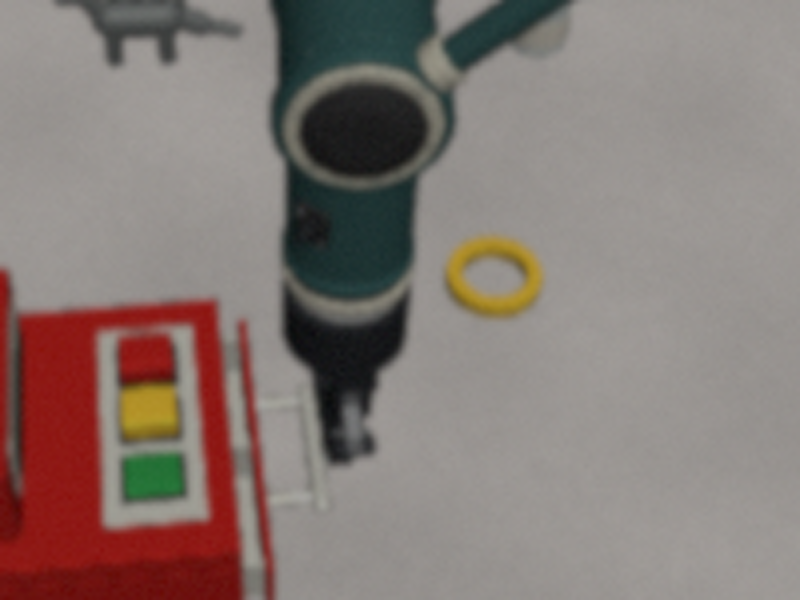

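>>> {"method": "arm_command", "body": {"deltas": [[0,0,0.004,0],[0,0,0.004,0],[0,0,0.004,0],[0,0,0.002,0],[0,0,0,0]]}}

```text
time: 46.8
tool_pos: [0.5142, 0.0287, 0.0242]
tcp_rot: [-1.25, 1.143, -1.143]
wrist_force: [-1.4, 0.8, -0.1]
width: -0.001
```

>>> {"method": "arm_command", "body": {"deltas": [[0,0,0.002,0],[0,0,0.002,0],[0,0,0,0]]}}

```text
time: 47.18
tool_pos: [0.5144, 0.0288, 0.0236]
tcp_rot: [-1.256, 1.148, -1.139]
wrist_force: [-8.7, -2.1, 7.2]
width: 0.001
```

>>> {"method": "arm_command", "body": {"deltas": [[0,0,0.002,0],[0,0,0.001,0],[0,0,0,0]]}}

```text
time: 47.55
tool_pos: [0.5145, 0.0289, 0.0229]
tcp_rot: [-1.261, 1.152, -1.136]
wrist_force: [-16.0, -2.1, 11.9]
width: 0.0
```

The drawer is at its stop: 16 N with no further travel. Now I'll back off and check.

>>> {"method": "arm_command", "body": {"deltas": [[0,0,-0.01,0],[0,0,-0.02,0],[0,-0.04,0,0],[0,-0.05,0,0],[0,-0.05,0,0],[0.05,0,0,0],[0.05,0,0,0],[0.05,0,0,0],[0,0,0,0],[0,0,0,0]]}}

```text
time: 48.8
tool_pos: [0.5047, -0.1226, 0.1642]
tcp_rot: [-1.249, 1.143, -1.143]
wrist_force: [0.1, 0.6, -0.8]
width: -0.003
```

```bash
python3 - <<'E'
from h import *
s=shot("d1s","scene",(170,130,370,280),4); c=shot("d1","top",(200,80,400,280),3)
plan([.6235,-.0045,.11]); print(pose()[0]["wrist_force"])
for nm,k in(("top",c),("scene",s)):
    for col,(a,b) in dict(green=(40,85),gold=(15,35),red=(0,8)).items():
        for ce,st in blobs(k["color"],a,b,110,50,90,300):
            x=onz(k,ce,.097)
            if abs(x[0]-.62)<.02 and abs(x[1]-.04)<.07: print(nm,col,ce,st[2:],x,onz(k,ce,.087))
E
```

```text
p [ 0.5046 -0.1217  0.1641] toolx heading -84.80068100629703 R [[0.091, 0.0, 0.996], [-0.996, 0.0, 0.091], [-0.0, -1.0, 0.0]] tool delta [-0.106   0.0542  0.1291]
[-0.4713  0.4074  1.1932]
top green [246.8239 172.1197] [ 12  14 142] [0.614  0.0802 0.097 ] [0.6159 0.081  0.087 ]
top gold [264.2222 170.6235] [ 13  14 162] [0.6188 0.0372 0.097 ] [0.6206 0.0376 0.087 ]
top red [281.535  169.2675] [ 12  15 157] [ 0.6231 -0.0056  0.097 ] [ 0.625  -0.0055  0.087 ]
scene green [237.7941 248.5294] [ 15  10 136] [0.6156 0.0897 0.097 ] [0.6165 0.0828 0.087 ]
scene gold [236.7436 232.3282] [ 15  15 195] [0.6201 0.0411 0.097 ] [0.621  0.0336 0.087 ]
```

View pics/d1s.png

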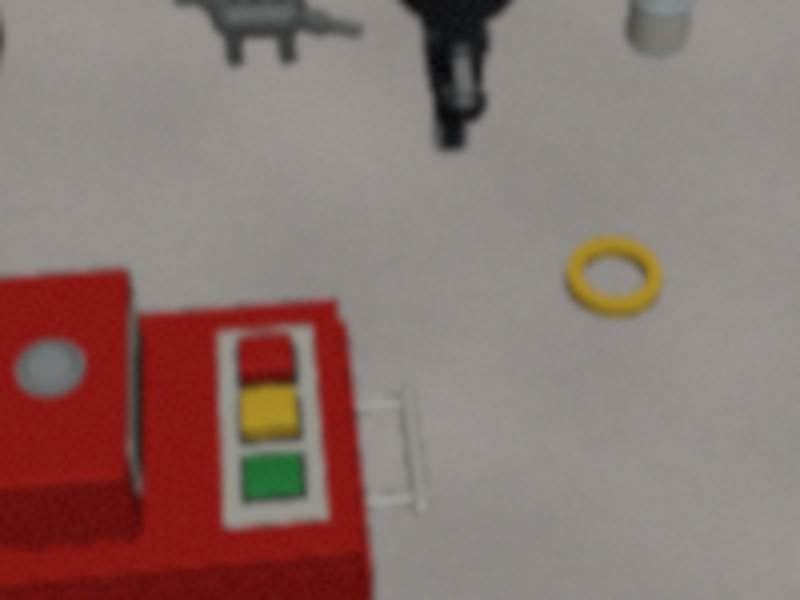

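View pics/d1.png

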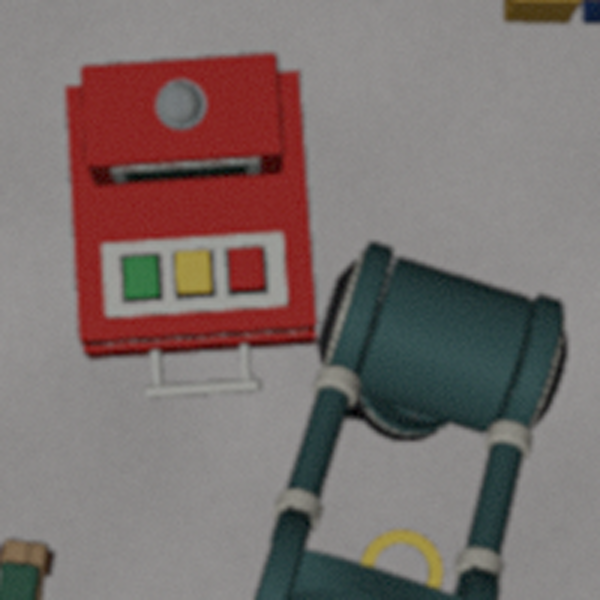

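The drawer is flush in both views, with the panel against the deck front at zoom (200,345). The green key is down and the red is up. Now I'll press red.

>>> {"method": "arm_command", "body": {"deltas": [[-0.036,0,0.043,0],[-0.036,0,0.043,0],[-0.034,0,0.043,0],[0,0,0,0],[0,0.03,0,0],[0,0.02,0,0],[0,0,0,0],[0,0,0,0]]}}

```text
time: 49.9
tool_pos: [0.6237, -0.0058, 0.1149]
tcp_rot: [-1.25, 1.143, -1.143]
wrist_force: [0.4, 0.0, 0.7]
width: 0.001
```

```bash
python3 - <<'E'
from h import *
plan([.6235,-.0045,.084]); print(pose()[0]["wrist_force"])
E
```

```text
p [ 0.6237 -0.0058  0.1149] toolx heading -84.87073189186876 R [[0.089, 0.001, 0.996], [-0.996, -0.0, 0.089], [0.0, -1.0, 0.001]] tool delta [-0.0013  0.0309 -0.0001]
[0.4487 0.0472 0.7281]
```

>>> {"method": "arm_command", "body": {"deltas": [[-0.001,0.012,0,0],[0,0.006,0,0],[0,0.006,0,0],[0,0.005,0,0],[0,0.002,0,0],[0,0.001,0,0],[0,0.001,0,0],[0,0,0,0],[0,0,0,0]]}}

```text
time: 51.02
tool_pos: [0.6236, -0.0049, 0.0845]
tcp_rot: [-1.251, 1.142, -1.143]
wrist_force: [-8.2, -1.3, 19.1]
width: 0.001
```

The key is at its stop: z is 0.0845 with 19 N. Lifting off.

>>> {"method": "arm_command", "body": {"deltas": [[0,-0.006,0,0],[0,-0.03,0,0],[0,-0.06,0,0],[0,-0.03,0,0],[0.06,0,-0.04,0],[0.06,0,-0.04,0],[0.06,0,-0.04,0],[0,0,0,0],[0,0,0,0],[0,0,0,0]]}}

```text
time: 52.28
tool_pos: [0.5346, -0.1682, 0.2071]
tcp_rot: [-1.251, 1.142, -1.141]
wrist_force: [-0.6, -0.4, -0.3]
width: 0.001
```

```bash
python3 - <<'E'
from h import *
s=shot("e1s","scene",(170,130,370,280),4); c=shot("e1","top")
plan([.6235,-.0045,.11]); print(pose()[0]["wrist_force"])
E
```

```text
p [ 0.5346 -0.1681  0.2071] toolx heading -84.73580606462359 R [[0.092, -0.0, 0.996], [-0.996, 0.0, 0.092], [-0.0, -1.0, -0.0]] tool delta [-0.1547  0.0971  0.1036]
[-0.3271 -0.233   0.153 ]
```

View pics/e1s.png

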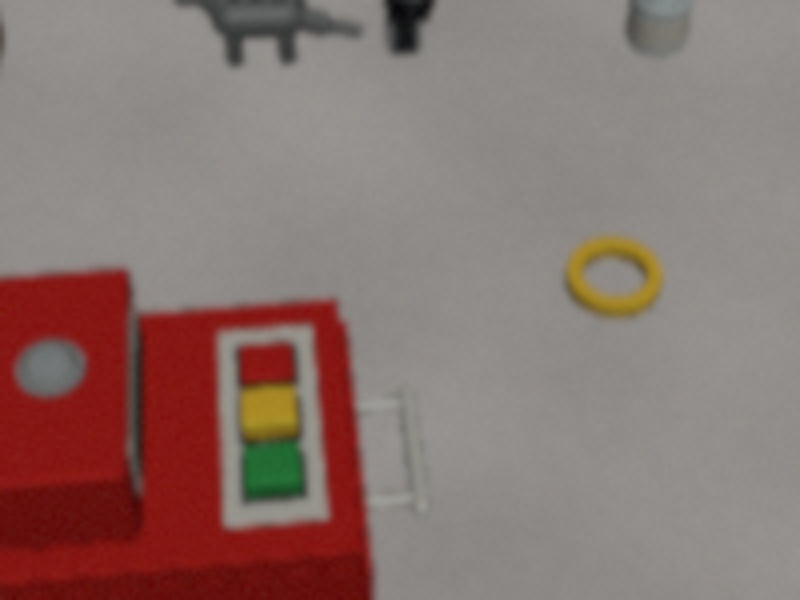

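View pics/e1.png

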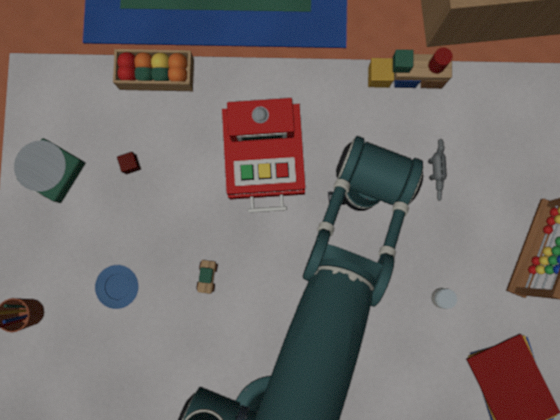

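The red cap is now sunk at zoom (267,365), and the green at (273,470) stands up with its side face showing. The drawer is flush, there are no loose coins, and the other toys are where they were. Handing in.

```bash
python3 - <<'E'
from h import *
print(job.finish_job())
E
```

```text
the job is handed in; nothing more can be done
None
```

The till is cashed up and handed in at about 52 s on the clock (the limit was 210 s); no verdict was reported.

- **What I did:** I pressed green to latch it, and red popped up. I pulled the drawer to its outer stop and put the one gold coin in the left compartment and the three blue coins in the right. Then I pushed the drawer shut and pressed red to its stop. The bench held only these four coins.
- **Knocked coin:** one blue coin was knocked about 5 cm aside early on. I found it again in the pictures before picking it up. No coin was dropped.
- **Coins and toys:** pictures just before shutting showed all four coins in the right compartments, with the third blue coin resting on top of the other two. In the last pictures there were no loose coins and the other toys looked unmoved.
- **Drawer and keys:** the drawer looked flush; it had stopped moving under a 16 N push. In the final pictures red was down and green and yellow were up.
- **Robot:** the gripper was clear, with the wrist force near zero.

The joint values can't be read directly, so the key and drawer positions are judged from pictures, forces and stop positions. No check failed or disagreed with another.

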